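# Load the condiment holder and collapse it one hole

## Robot

A 6-joint arm with a two-finger parallel gripper is mounted at the origin on the work surface. World frame = base frame: x ahead of the robot, y to its left, z up, the work surface at z = 0. Lengths are in m, angles in rad, forces in N, time in s.
With the tool pointing down it reaches from about 0.35 to 0.725 m from the base axis. Payload 4.3 kg.
Tool frame: the origin (TCP) lies between the finger pads; the fingertips stand nose_length ahead of it and the grasp point (between the pads) is the TCP (nose_length is the distance from the TCP to the fingertips, in m); z points along the fingers, y is the direction in which the jaws open and shut (so a half turn about z gives the same grasp; the last joint's range is limited). The gripper opens to 85 mm and grips with 20 to 120 N. Pads are 22 mm wide; open, the fingers measure 114 mm over their backs; the gripper's body (76 mm by 85 mm) begins 54 mm behind the grasp point. The pads swing forward as they close: fully open they stand 13 mm farther back than shut.
Start: joints at [-1.45, 0.377, 0.081, 1.274, 0, 1.46], TCP at [0.132, -0.56, 0.224] pointing down, gripper open.
Joint ranges: [-2.72, 2.72], [-0.84, 1.66], [-1.02, 1.22], [-1.77, 2.12], [-1.37, 1.28], [-3.14, 3.14]. Speed limits (rad/s): [2.57, 2.57, 3.14, 3.14, 3.14, 3.14].

## Interface

Orientations are given as a 3x3 rotation matrix whose columns are the frame's x, y, z axes.
In Python, from rig import * gives the robot as it stands. The module is installed in compiled form; this text tells all that it offers.
- The arm moves only by the tool move_arm, never from a script. Its argument "moves" is a list of rows, each a list of 3 entries, a list of its own where there are three numbers: the shift along the tool's x, y, z in cm, then the turn about the tool's z in degrees, then the opening, from 0 (shut) to 1 (fully open). A call has 1 to 20 rows; each row shifts and turns the pose as measured when the row begins, along the tool's axes as they then stand; what a row does not reach is not made up. A row lasts 1/8 s, in which the tool goes at most 62.5 mm and 10.7 degrees, less where a joint would pass 70% of its speed; a pose out of reach is approached as far as the arm can. A call is refused whole if a number of a shift passes 6.25 or a number of a turn 10.7, either way. A call with a gripper value outside its range is refused whole. The fingers move at their own pace and stop on an object; "squeeze" is the grip in N (left out, the last holds). Time passes only in rows, so rows that do not move let the fingers close. It gives the time, the measured TCP pose, the force and the opening at its end, in the units of the state.
- read_state(): the state, without advancing time (a new reading comes with each control period).
- grab_frame(name): name is "scene" or "side" or "wrist"; returns a dict with "pixels" (384x512x3 uint8, red, green, blue), "camera_matrix" (3x3 intrinsics, pixels), "origin" and "rotation" of the camera in the world. Camera axes: x right, y down, z forward; pixel columns grow to the right and rows downward; lengths in m; the calibration is good to about 2 mm. A picture is of the moment at which its call begins. There is no depth.
- sign_off(): hands the job in, once; it reports no verdict.
The state is a dict: "clock": time; "joint_pos": joint angles; "joint_vel": joint speeds; "joint_torque": joint torques, N m; "tcp_pos": TCP position; "eef_rot": TCP orientation; "wrist_force": force on the tool from outside, world axes, zero at the start; "moment": the same for the moment, N m; "width": opening from 0.0 (shut) to 1.0 (fully open).
Only numpy, scipy, OpenCV 4.12 (cv2) and the standard library are available. Lean on these libraries where they do the work, as an engineer would, in place of code of your own. Each camera call takes 0.05 s, during which the arm holds its last target.

## Task

Take the loose steel canister and stand it on the tray of the telescoping condiment holder, in the vacant place beside its twin, without dropping it. Then press the sprung button on the sleeve and slide the sleeve in to the very next hole, until the button springs fully up again, so that the holder closes up around the two canisters. Work gently: never bear on the holder with more than about 3 kg of force (30 N), keep both canisters upright, and leave the sauce bottle and the mug where they are.

Things in the scene. Friction and masses are not known exactly. Their poses are not given: they have to be found in the camera images.
- holder: The condiment holder, fixed to the counter. Origin: on the counter under the middle of the tray's open end; z up, y along the rail from sleeve end to fixed end. All (x, y, z) in mm here are in this frame. Wooden tray: x -45 to 45, y 0 to 146, top z = 32, 8 mm high lips at x = -43.5 and 43.5, fixed steel fence at y = 140 to 146 up to z = 72. A 24 mm inner tube runs from the tray to y = -118.
- sleeve (a joint): Metres the sleeve (square aluminium tube over the inner tube, 36 wide, y -200 to -80, top z = 34 at joint 0) has slid along holder +y from its starting hole (0), collapsing the holder; end stop 0.070. About 3 N of friction when the catch is free. The next hole, hidden inside, is 0.0245 to 0.0375 on (it varies, 3 mm play), another 0.035 after that.
- button (a joint): Metres the sprung button is pressed down: 0 fully up (pin home in a hole), 0.007 hard down. Spring 3 N at first plus 1.2 N per mm: 11.4 N hard down. The pin is free of its hole beyond 0.0045. Between holes the released button stays 0.0045 down, its pin riding along the tube, and springs up by itself at a hole, stopping the sleeve dead.
- moving_fence (a point): Middle of the inner face of the steel fence (78 wide, 6 thick, z = 34 to 64) that the sleeve carries on a low arm over the tray; at (0, -14, 49) with the sleeve at 0.
- button_top (a point): Centre of the top of the white square button, 26 x 26 mm, on the sleeve at (0, -105, 50) with the sleeve at 0 and the button up; the black surround beneath it is at z = 38.
- thumb_plate (a point): On the upright aluminium thumb plate across the sleeve (40 wide in x, 6 thick, top z = 72), on its face that looks away from the tray towards the button; 26 mm beyond the button's centre along holder +y. Pushing here along holder +y slides the sleeve in.
- free_place (a point): Centre of the vacant place, on the tray's top, at (0, 42, 32) in the holder's frame.
- canister_mid (a point): Centre (half-way up) of the loose canister to be loaded: an upright steel cylinder with black band near its top, 56 mm diameter, 84 mm high, about 0.3 kg, standing on the counter.
- twin_mid (a point): Centre of the identical canister that already stands in the tray against the fixed fence, about (0, 110, 74) in the holder's frame.
- canister: The same loose canister; origin at the centre of its underside.
- twin: The canister already in the tray; origin at the centre of its underside.
- sauce: A bystander: white sauce bottle, 62 mm diameter, 150 mm high; origin at the centre of its underside.
- mug: A bystander: white mug, 76 mm diameter, 90 mm high, handle at its +y; origin at the centre of its underside.
Things that resemble listed ones, but are neither listed nor needed, are in the scene too. Leave any orange look-alike of the twin alone.

How it is judged:
On the way, in this order (a step that is already met when the one before it is completed fails the run):
1. the loose canister stands upright on the tray in the vacant place, let go, with the sleeve still in its first hole (x of canister_mid in the frame of holder between -0.02 and 0.02 m and y of canister_mid in the frame of holder between 0.01 and 0.095 m and z of canister_mid in the frame of holder between 0.068 and 0.08 m and angle between canister_mid's own z axis and vertical below 0.1 rad and contact force between the fingers and canister below 0.1 N and value of joint sleeve below 0.004 m), for 0.2 s.
2. the sleeve has been slid in and its button has sprung up in the next hole (value of joint sleeve between 0.022 and 0.04 m and value of joint button below 0.0015 m), for 0.2 s.
At the end, for the whole second after the job is handed in: The sleeve is caught in the very next hole (22 to 40 mm from its start, button up to within 1.5 mm), and both canisters stand upright (within 0.1 rad) and at rest on the tray, within 20 mm of its middle line, the loaded one between the moving fence and the twin (all of step 2 and x of canister_mid in the frame of holder between -0.02 and 0.02 m and y of canister_mid in the frame of holder between 0.01 and 0.095 m and z of canister_mid in the frame of holder between 0.068 and 0.08 m and angle between each of canister_mid, twin_mid's own z axis and vertical below 0.1 rad and x of twin_mid in the frame of holder between -0.02 and 0.02 m and y of twin_mid in the frame of holder between 0.075 and 0.125 m and z of twin_mid in the frame of holder between 0.068 and 0.08 m and linear speed of each of canister, twin below 0.02 m/s); the robot touches nothing.
It fails at once if the robot bears on the holder with more than 30 N (contact force between any of the fingers, the arm and holder above 30 N).
It fails at once if the canister is dropped (linear speed of canister above 0.5 m/s and contact force between the fingers and canister below 0.1 N).
It fails at once if a canister is tipped over (angle between any of canister_mid, twin_mid's own z axis and vertical above 0.5 rad).
It fails at once if the sauce bottle or the mug is disturbed (distance of any of sauce, mug from where it was at the start of the episode above 0.03 m).
It also fails if it takes over 61 s, if anything falls off the work surface, if the arm or the gripper's body presses on something with over 40 N, if the wrist force passes 120 N, or if a joint passes its speed limit or range.

## Working session

There is one attempt and no reset: what is moved stays moved. The work goes in short steps, Python scripts to look and compute and a tool call to move; the robot and the scene stay as the last step left them, time stands still between calls to the robot, and variables do not carry over. Pictures are saved under pics/ and viewed, and the job is handed in when it is done.

Besides the shell and the picture viewer there is one more tool, called after "Call:" as name([rows], argument=value, ...), one row to a line, values as JSON. move_arm: Moves the arm, as the interface text tells. Its arguments: {"type":"object","properties":{"moves":{"type":"array"},"squeeze":{"type":"number"}},"required":["moves"]}

```bash
mkdir -p pics
python3 - <<'E'
from rig import *
import cv2
s=read_state()
for k in ("clock","joint_pos","tcp_pos","eef_rot","wrist_force","width"): print(k,s[k])
try: print(nose_length)
except Exception as e: print(e)
for n in ("scene","side","wrist"):
    f=grab_frame(n); cv2.imwrite(f"pics/{n}0.png",f["pixels"][:,:,::-1]); print(n,f["origin"],f["rotation"],f["camera_matrix"])
E
```

```text
clock 0.0
joint_pos [-1.45031967e+00  3.78080572e-01  7.96094858e-02  1.27443563e+00
 -8.80472289e-06  1.46050418e+00]
tcp_pos [ 0.13144069 -0.55905897  0.22274458]
eef_rot [[ 9.73490866e-01  2.28725741e-01 -2.62378938e-04]
 [ 2.28725782e-01 -9.73488640e-01  2.09403396e-03]
 [ 2.23536553e-04 -2.09853576e-03 -9.99997773e-01]]
wrist_force [-0.6750375   0.02432156  0.46345515]
width 0.9988871355327605
0.019
scene [1.14322382 0.0162109  0.58932461] [[ 0.11699437  0.61936398 -0.77633793]
 [ 0.99305899 -0.0634417   0.09904038]
 [ 0.01208984 -0.78253652 -0.62248729]] [[380.70896018   0.         253.40983335]
 [  0.         380.70896018 198.76872312]
 [  0.           0.           1.        ]]
side [0.14686448 0.69384546 0.6542372 ] [[-0.82941263 -0.36527947  0.42266488]
 [-0.5583911   0.51967403 -0.64663613]
 [ 0.01655494 -0.77234048 -0.63499301]] [[365.9223841    0.         254.98053629]
 [  0.         365.9223841  191.84070152]
 [  0.           0.           1.        ]]
wrist [ 0.20182667 -0.54233219  0.37267518] [[ 0.22841377 -0.93256715 -0.27954544]
 [-0.97356291 -0.21925215 -0.06406051]
 [-0.00155021  0.28678738 -0.957993  ]] [[324.9761108    0.         253.45918567]
 [  0.         324.9761108  195.99016262]
 [  0.           0.           1.        ]]
```

View pics/scene0.png

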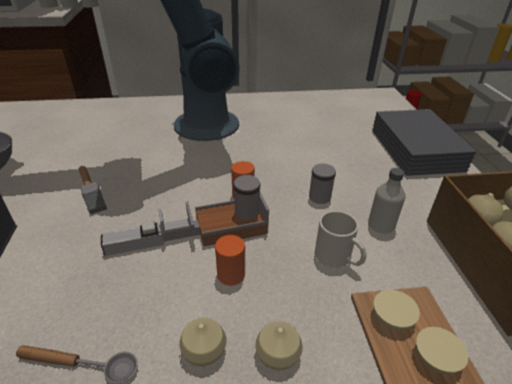

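View pics/side0.png

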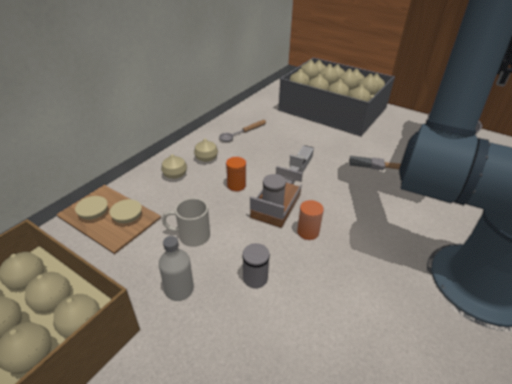

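View pics/wrist0.png

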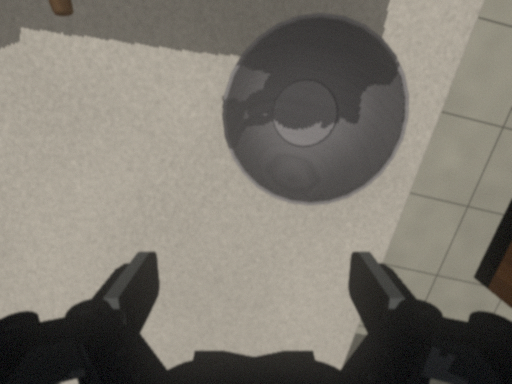

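Run:
```python
import cv2
a=cv2.imread("pics/scene0.png"); b=cv2.imread("pics/side0.png")
cv2.imwrite("pics/sc_z.png",cv2.resize(cv2.convertScaleAbs(a[155:295,95:295],alpha=1.5),None,fx=4,fy=4,interpolation=cv2.INTER_CUBIC))
cv2.imwrite("pics/sd_z.png",cv2.resize(cv2.convertScaleAbs(b[140:290,200:350],alpha=1.5),None,fx=4,fy=4,interpolation=cv2.INTER_CUBIC))
```

```text
(no output)
```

View pics/sc_z.png

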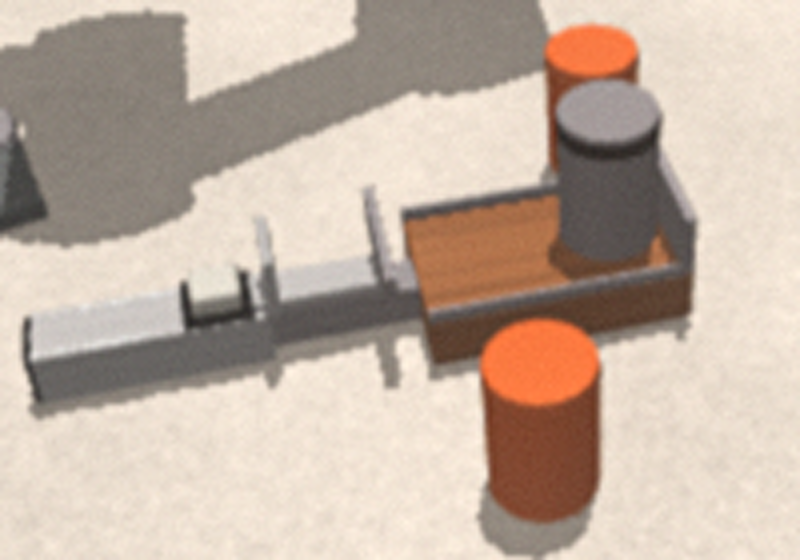

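View pics/sd_z.png

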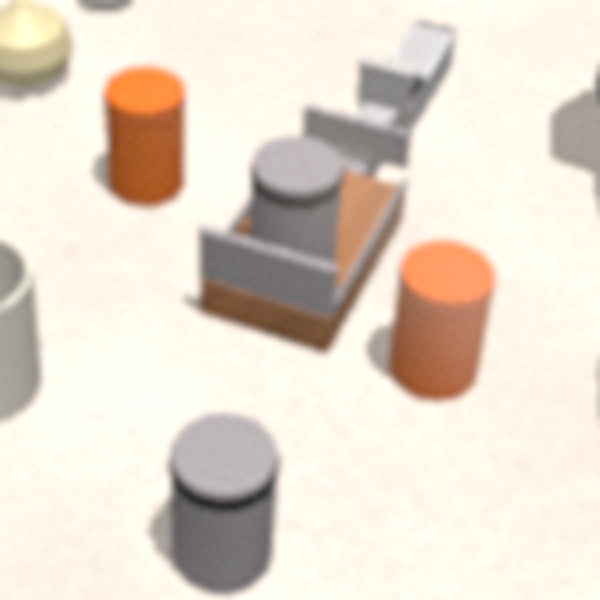

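```bash
cat > h.py <<'E'
import numpy as np,cv2
from scipy.optimize import least_squares
def ray(f,uv):
    K=f["camera_matrix"];d=np.linalg.inv(K)@np.array([uv[0],uv[1],1.]);return np.array(f["origin"]),np.array(f["rotation"])@d
def onz(f,uv,z):
    o,d=ray(f,uv);return o+d*(z-o[2])/d[2]
def proj(f,p):
    q=np.array(f["rotation"]).T@(np.array(p)-f["origin"]);q=np.array(f["camera_matrix"])@q;return q[:2]/q[2]
E
python3 - <<'E'
from rig import *
from h import *
S=grab_frame("scene");D=grab_frame("side")
sc=lambda u,v:(u/4+95,v/4+155); sd=lambda u,v:(u/4+200,v/4+140)
mm=lambda *a:np.array(a)/1000
obs=[("bn0",S,sc(433,360),mm(45,0,0)),("bn146",S,sc(690,312),mm(45,146,0)),("btn",S,sc(214,277),mm(0,-105,50)),
("slv",S,sc(30,360),mm(18,-200,34)),
("L",D,sd(203,308),mm(45,146,0)),("R",D,sd(327,350),mm(-45,146,0)),
("mfL",D,sd(306,108),mm(39,-14,64)),("mfR",D,sd(408,135),mm(-39,-14,64)),
("lip far",S,sc(405,212),mm(-45,0,40))]
def T(p,q): c,s=np.cos(p[2]),np.sin(p[2]);return np.array([p[0]+c*q[0]-s*q[1],p[1]+s*q[0]+c*q[1],q[2]])
r=least_squares(lambda p:np.concatenate([proj(f,T(p,q))-uv for _,f,uv,q in obs]),[0.45,0,0],loss="soft_l1")
print(r.x,np.degrees(r.x[2]))
for o,e in zip(obs,r.fun.reshape(-1,2)): print(o[0],e.round(2))
print("twin top",onz(S,sc(609,113),.116),onz(D,sd(298,167),.116),"model",T(r.x,mm(0,110,116)))
print("can side",onz(D,sd(223,457),.084),"scene",onz(S,(323,171),.084))
for n,q in dict(free=(0,42,32),btn=(0,-105,50),thumb=(0,-79,60)).items(): print(n,T(r.x,mm(*q)))
a=S["pixels"][:,:,::-1]
cv2.imwrite("pics/can_z.png",cv2.resize(np.ascontiguousarray(cv2.convertScaleAbs(a[155:215,285:365],alpha=1.5)),None,fx=8,fy=8,interpolation=cv2.INTER_CUBIC))
for nm,f,uv,z in [("or1",S,sc(592,48),None),("or2",S,sc(540,362),None),("or1",D,sd(446,270),0),("or2",D,sd(145,90),0)]:
    print(nm,onz(f,uv,.084))
E
```

```text
[ 0.51424706 -0.02386716  0.17744485] 10.16684091143815
bn0 [0.13 0.83]
bn146 [ 0.33 -0.27]
btn [-0.57 -0.09]
slv [-0.57 -0.4 ]
L [-1.51  2.02]
R [0.16 1.94]
mfL [-1.26 -0.31]
mfR [0.04 0.05]
lip far [-1.77 -2.19]
twin top [0.49949372 0.0847589  0.116     ] [0.48808198 0.08715188 0.116     ] model [0.4948304  0.08440561 0.116     ]
can side [0.41359661 0.27794477 0.084     ] scene [0.42531729 0.27209451 0.084     ]
free [0.50683343 0.01747335 0.032     ]
btn [ 0.53278115 -0.12721844  0.05      ]
thumb [ 0.52819176 -0.1016267   0.06      ]
or1 [0.38982021 0.08616626 0.084     ]
or2 [0.6461746 0.0374203 0.084    ]
or1 [0.38586653 0.08491424 0.084     ]
or2 [0.63810812 0.03834704 0.084     ]
```

View pics/can_z.png

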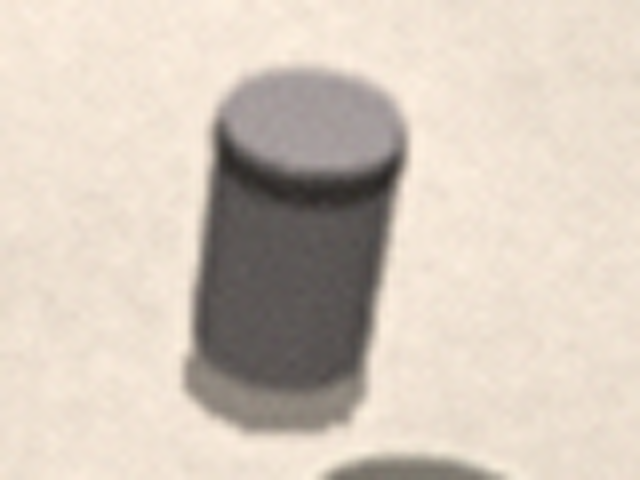

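Call:
move_arm([
  [[4.9,-3.45,0],0,1],
  [[4.9,-3.45,0],0,1],
  [[4.9,-3.45,0],0,1],
  [[4.9,-3.45,0],0,1],
  [[4.9,-3.45,0],0,1],
  [[4.9,-3.45,0],0,1],
  [[4.9,-3.45,0],0,1],
  [[4.9,-3.45,0],0,1],
  [[0,0,0],-9.7,1],
  [[0,0,0],-9.7,1],
  [[0,0,0],-9.7,1],
  [[0,0,0],-9.7,1],
  [[0,0,0],-9.7,1],
  [[0,0,0],-9.7,1],
  [[0,0,0],-9.7,1],
  [[0,0,0],-9.7,1],
  [[0,0,0],-9.7,1],
])

```text
clock: 2.38
tcp_pos: [0.4604, -0.1896, 0.2216]
eef_rot: [[-0.233, 0.972, 0.001], [0.972, 0.233, -0.0], [-0.001, 0.001, -1.0]]
wrist_force: [0.5, 0.3, -0.1]
width: 1.002
```

Call:
move_arm([
  [[5,0,0],3.3,1],
  [[5,0,0],0,1],
])

```text
clock: 2.62
tcp_pos: [0.4406, -0.0924, 0.2212]
eef_rot: [[-0.171, 0.985, 0.002], [0.985, 0.171, -0.001], [-0.001, 0.002, -1.0]]
wrist_force: [0.8, 0.1, 0.2]
width: 0.999
```

Run:
```python
from rig import *
from h import *
f=grab_frame("wrist");cv2.imwrite("pics/w1.png",cv2.convertScaleAbs(f["pixels"][:,:,::-1],alpha=1.4)); import pickle; pickle.dump(f,open("w1.pkl","wb")); print(f["origin"],read_state()["tcp_pos"])
```

```text
[ 0.42667704 -0.01974144  0.37086298] [ 0.43861562 -0.08703944  0.22110448]
```

View pics/w1.png

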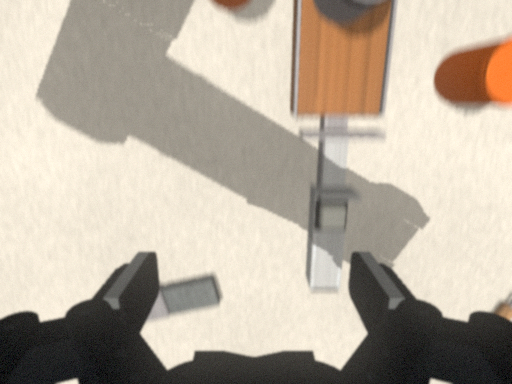

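Run:
```python
from rig import *
from h import *
for i in range(3): f=grab_frame("wrist")
import pickle; pickle.dump(f,open("w2.pkl","wb")); s=read_state();print(f["origin"],s["tcp_pos"],abs(s["joint_vel"]).max())
cv2.imwrite("pics/w2.png",cv2.resize(np.ascontiguousarray(cv2.convertScaleAbs(f["pixels"][0:300,270:410,::-1],alpha=1.4)),None,fx=2,fy=2,interpolation=cv2.INTER_CUBIC))
cv2.imwrite("pics/w2b.png",cv2.resize(np.ascontiguousarray(cv2.convertScaleAbs(f["pixels"][80:230,270:410,::-1],alpha=1.4)),None,fx=4,fy=4,interpolation=cv2.INTER_CUBIC))
```

```text
[ 0.4261034  -0.01897458  0.37107876] [ 0.4410533  -0.09285486  0.22146048] 0.03105956525262652
```

View pics/w2.png

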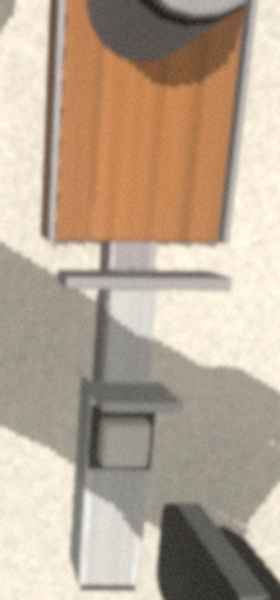

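View pics/w2b.png

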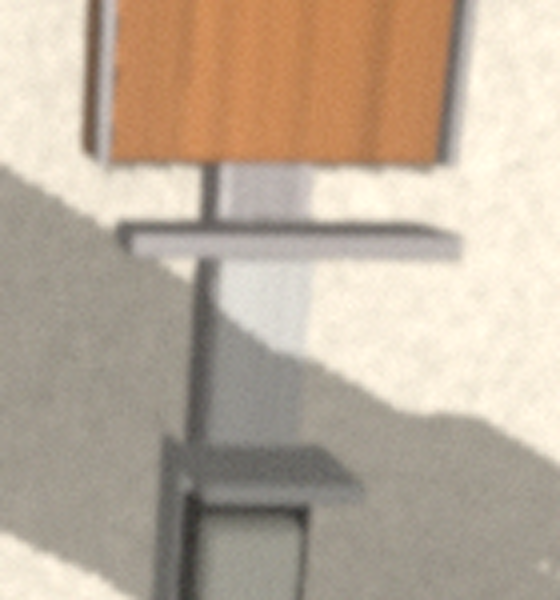

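Run:
```python
from h import *
import pickle
W=pickle.load(open("w2.pkl","rb"))
a=lambda u,v:((u+.5)/2-.5+270,(v+.5)/2-.5); b=lambda u,v:((u+.5)/4-.5+270,(v+.5)/4-.5+80)
mm=lambda *a:np.array(a)/1000
obs=[("lipL",b(98,160),mm(-45,0,40)),("lipR",b(458,160),mm(45,0,40)),("fenL",b(133,237),mm(-39,-14,64)),("fenR",b(460,237),mm(39,-14,64)),
("btn",a(126,443),mm(0,-105,50)),("thR",b(363,503),mm(20,-79,72)),("seL",a(80,586),mm(-18,-200,34)),("seR",a(135,586),mm(18,-200,34))]
def T(p,q): c,s=np.cos(p[2]),np.sin(p[2]);return np.array([p[0]+c*q[0]-s*q[1],p[1]+s*q[0]+c*q[1],q[2]])
r=least_squares(lambda p:np.concatenate([proj(W,T(p,q))-uv for _,uv,q in obs]),[0.51,-.02,.17],loss="soft_l1")
print(r.x,np.degrees(r.x[2]))
for o,e in zip(obs,r.fun.reshape(-1,2)): print(o[0],e.round(2))
for n,q in dict(free=(0,42,32),pl=(0,46,32),btn=(0,-105,50),thumb=(0,-79,60),twin=(0,110,116)).items(): print(n,T(r.x,mm(*q)))
```

```text
[ 0.51445982 -0.02522566  0.16860167] 9.660164286269632
lipL [-0.54  0.46]
lipR [-0.23  1.23]
fenL [-0.44 -1.72]
fenR [ 0.93 -1.04]
btn [0.05 1.39]
thR [0.46 0.77]
seL [-1.53 -0.69]
seR [ 1.16 -0.52]
free [0.50741205 0.01617879 0.032     ]
pl [0.50674083 0.02012207 0.032     ]
btn [ 0.53207924 -0.1287368   0.05      ]
thumb [ 0.52771633 -0.10310547  0.06      ]
twin [0.49600137 0.08321458 0.116     ]
```

Call:
move_arm([
  [[5.7,0.6,0],0,1],
  [[5.7,0.6,0],0,1],
  [[5.7,0.6,0],0,1],
  [[5.7,0.6,0],0,1],
  [[5.7,0.6,0],0,1],
  [[0,0,0],0,1],
  [[0,0,0],0,1],
])

```text
clock: 3.7
tcp_pos: [0.4307, 0.1938, 0.2207]
eef_rot: [[-0.161, 0.987, 0.011], [0.987, 0.161, -0.005], [-0.007, 0.01, -1.0]]
wrist_force: [0.6, 0.1, -0.5]
width: 0.996
```

Run:
```python
from rig import *
from h import *
f=grab_frame("wrist");s=read_state();print(f["origin"],s["tcp_pos"],abs(s["joint_vel"]).max())
import pickle; pickle.dump(f,open("w3.pkl","wb"))
cv2.imwrite("pics/w3.png",cv2.convertScaleAbs(f["pixels"][:,:,::-1],alpha=1.4))
```

```text
[0.41618821 0.26725679 0.37003731] [0.43070277 0.19362592 0.22074489] 0.01921978650872661
```

View pics/w3.png

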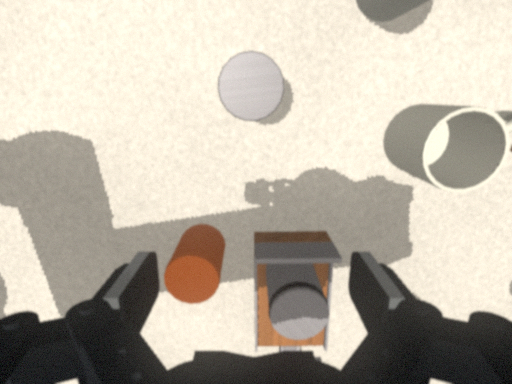

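Run:
```python
from h import *
import pickle
W=pickle.load(open("w3.pkl","rb"))
c=onz(W,(251,85.5),.084);print("can",c)
print("twin",onz(W,(299.5,311),.116))
```

```text
can [0.41593552 0.27550861 0.084     ]
twin [0.49111957 0.08774946 0.116     ]
```

Call:
move_arm([
  [[4.15,0,0],0,1],
  [[4.15,0,0],0,1],
  [[0,0,3],0,1],
  [[0,0,3],0,1],
  [[0,0,0],0,1],
  [[0,0,0],0,1],
])

```text
clock: 4.5
tcp_pos: [0.4247, 0.2682, 0.1607]
eef_rot: [[-0.141, 0.99, 0.015], [0.99, 0.141, -0.006], [-0.008, 0.014, -1.0]]
wrist_force: [0.3, -0.8, 0.6]
width: 0.998
```

Run:
```python
from rig import *
from h import *
f=grab_frame("wrist");s=read_state();print(s["tcp_pos"],s["eef_rot"])
cv2.imwrite("pics/w4.png",cv2.convertScaleAbs(f["pixels"][:,:,::-1],alpha=1.4))
```

```text
[0.42467824 0.26818416 0.16066985] [[-0.14095236  0.98990512  0.01484229]
 [ 0.9899862   0.14104929 -0.00569475]
 [-0.00773075  0.01389097 -0.99987363]]
```

View pics/w4.png

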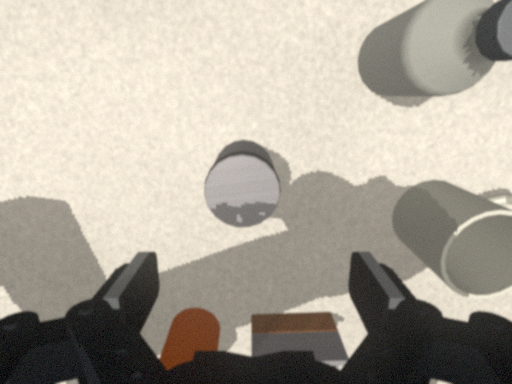

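Run:
```python
from rig import *
from h import *
f=grab_frame("wrist");s=read_state()
c=onz(f,(242.5,190),.084);print("can",c); d=c-s["tcp_pos"]; print((np.array(s["eef_rot"]).T@d)*100)
```

```text
can [0.41573649 0.27664264 0.084     ]
[ 0.983022   -0.88780761  7.66363807]
```

Call:
move_arm([
  [[1.0,-0.8,0],0,1],
  [[0,0,0],0,1],
  [[0,0,2.5],0,1],
  [[0,0,2.5],0,1],
  [[0,0,2.5],0,1],
  [[0,0,2.3],0,1],
  [[0,0,0],0,1],
])

```text
clock: 5.48
tcp_pos: [0.4195, 0.2805, 0.0649]
eef_rot: [[-0.144, 0.989, 0.024], [0.99, 0.144, -0.001], [-0.005, 0.024, -1.0]]
wrist_force: [-0.8, 1.0, 1.1]
width: 1.0
```

Run:
```python
from rig import *
from h import *
f=grab_frame("wrist");s=read_state();print(s["tcp_pos"],s["eef_rot"])
cv2.imwrite("pics/w5.png",cv2.convertScaleAbs(f["pixels"][:,:,::-1],alpha=1.4))
f=grab_frame("side")
cv2.imwrite("pics/s5.png",cv2.convertScaleAbs(f["pixels"][:,:,::-1],alpha=1.4))
```

```text
[0.42034633 0.28094567 0.06595325] [[-1.44006176e-01  9.89236052e-01  2.59664286e-02]
 [ 9.89569137e-01  1.44058665e-01 -1.52395537e-04]
 [-3.89144420e-03  2.56736305e-02 -9.99662804e-01]]
```

View pics/w5.png

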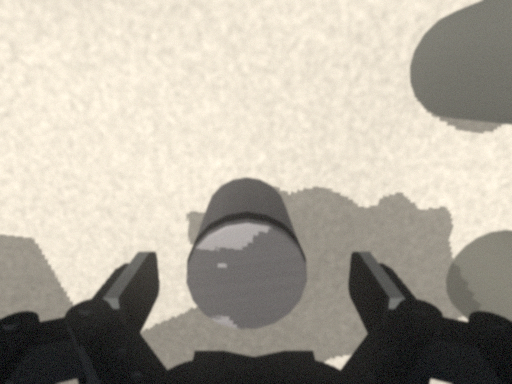

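View pics/s5.png

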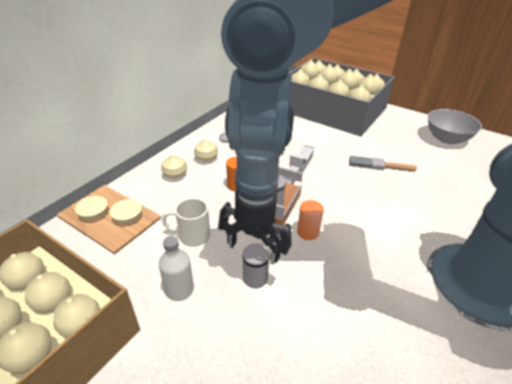

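Run:
```python
from rig import *
from h import *
f=grab_frame("wrist");s=read_state()
c=onz(f,(247,271),.084);print("can",c); d=c-s["tcp_pos"]; print((np.array(s["eef_rot"]).T@d)*100, s["tcp_pos"])
```

```text
can [0.41710397 0.27885331 0.084     ]
[-0.20021848 -0.43787913 -1.6949024 ] [0.42163142 0.28148385 0.06717637]
```

Call:
move_arm([
  [[-0.2,-0.4,0.5],0,1],
  [[0,0,0],0,0.8],
  [[0,0,0],0,0.6],
  [[0,0,0],0,0.4],
  [[0,0,0],0,0.4],
  [[0,0,0],0,0.4],
  [[0,0,0],0,0.4],
], squeeze=35)

```text
clock: 6.5
tcp_pos: [0.4192, 0.2797, 0.0646]
eef_rot: [[-0.144, 0.989, 0.032], [0.99, 0.144, 0.003], [-0.001, 0.032, -0.999]]
wrist_force: [-0.3, -0.2, 0.7]
width: 0.638
```

Call:
move_arm([
  [[0,0,-3],0,0.4],
  [[0,0,-5.5],0,0.4],
  [[0,0,-5.5],0,0.4],
  [[-4.5,0.8,0],0,0.4],
  [[-4.5,0.8,0],0,0.4],
  [[-4.5,0.8,0],0,0.4],
  [[-4.5,0.8,0],0,0.4],
  [[-4.5,0.8,0],0,0.4],
  [[-4.0,0.8,0],0,0.4],
  [[0,0,0],0,0.4],
])

```text
clock: 7.75
tcp_pos: [0.4996, 0.0154, 0.205]
eef_rot: [[-0.147, 0.989, 0.022], [0.989, 0.147, -0.0], [-0.004, 0.021, -1.0]]
wrist_force: [-0.7, 0.2, -4.0]
width: 0.632
```

Run:
```python
from rig import *
from h import *
f=grab_frame("wrist");s=read_state();print(s["tcp_pos"],s["eef_rot"],s["width"],s["wrist_force"])
cv2.imwrite("pics/w6.png",cv2.convertScaleAbs(f["pixels"][:,:,::-1],alpha=1.4))
T=np.array([.5063,.0198,.097]);print((np.array(s["eef_rot"]).T@(T-s["tcp_pos"]))*100)
f=grab_frame("scene")
cv2.imwrite("pics/s6.png",cv2.resize(cv2.convertScaleAbs(f["pixels"][100:300,100:360,::-1],alpha=1.4),None,fx=3,fy=3))
```

```text
[0.49870166 0.01673348 0.20476767] [[-1.48407033e-01  9.88712474e-01  2.05668640e-02]
 [ 9.88922972e-01  1.48428896e-01  4.67917846e-04]
 [-2.59008070e-03  2.04084865e-02 -9.99788370e-01]] 0.6325695671213668 [ 0.38326883 -0.28946117 -4.21724795]
[ 0.21840341  0.57683555 10.79025697]
```

View pics/w6.png

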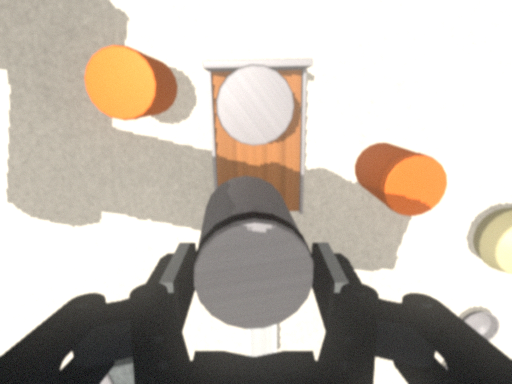

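View pics/s6.png

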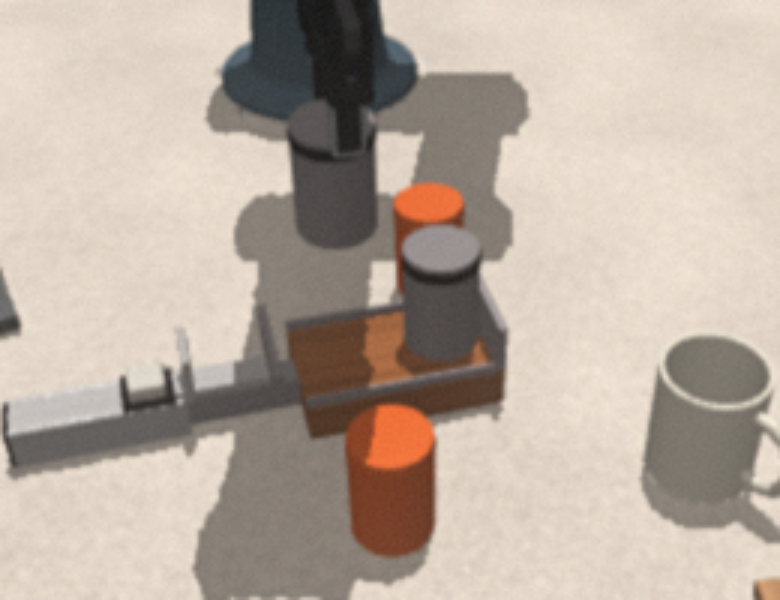

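Run:
```python
from rig import *
from h import *
f=grab_frame("wrist");s=read_state()
print("twin",onz(f,(256,105),.116),"tcp",s["tcp_pos"])
print("tray lip mid, open end", onz(f,(215,208),.04),onz(f,(303,210),.04))
print("held top", onz(f,(254,274),s["tcp_pos"][2]+.0195))
T=np.array([.5063,.0198,.097]);print((np.array(s["eef_rot"]).T@(T-s["tcp_pos"]))*100)
```

```text
twin [0.49077653 0.08636777 0.116     ] tcp [0.4982284  0.01834407 0.20500389]
tray lip mid, open end [ 0.46717978 -0.02119366  0.04      ] [ 0.55678585 -0.0104982   0.04      ]
held top [0.49759372 0.01553856 0.22450389]
[ 0.04621377  0.59813204 10.81486091]
```

Call:
move_arm([
  [[0.1,0.6,0],0,0.4],
  [[0,0,4],0,0.4],
  [[0,0,4],0,0.4],
  [[0,0,1.6],0,0.4],
  [[0,0,0],0,0.4],
])

```text
clock: 8.52
tcp_pos: [0.5073, 0.0261, 0.1074]
eef_rot: [[-0.16, 0.987, 0.023], [0.987, 0.16, 0.002], [-0.002, 0.023, -1.0]]
wrist_force: [-0.4, 0.2, -3.4]
width: 0.633
```

Run:
```python
from rig import *
from h import *
f=grab_frame("wrist");s=read_state();print(s["tcp_pos"],s["eef_rot"],s["width"],s["wrist_force"])
cv2.imwrite("pics/w7.png",cv2.convertScaleAbs(f["pixels"][:,:,::-1],alpha=1.4))
T=np.array([.505,.0198,.097]);print((np.array(s["eef_rot"]).T@(T-s["tcp_pos"]))*100)
f=grab_frame("scene")
cv2.imwrite("pics/s7.png",cv2.resize(cv2.convertScaleAbs(f["pixels"][100:300,100:360,::-1],alpha=1.4),None,fx=3,fy=3))
```

```text
[0.50780387 0.02609468 0.1081202 ] [[-0.15996032  0.9868222   0.02438529]
 [ 0.98712183  0.1599559   0.0021444 ]
 [-0.00178443  0.02441427 -0.99970033]] 0.6313350267064938 [-0.63403861  0.42787275 -3.97582161]
[-0.57452676 -0.40452814  1.10349947]
```

View pics/w7.png

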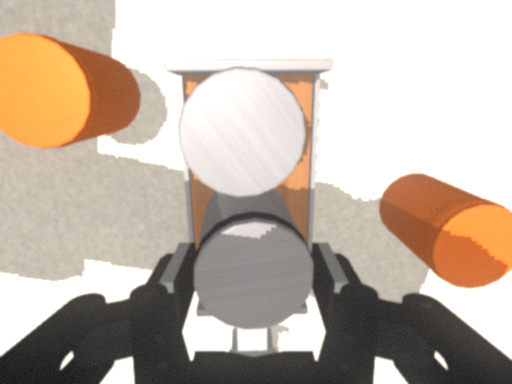

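View pics/s7.png

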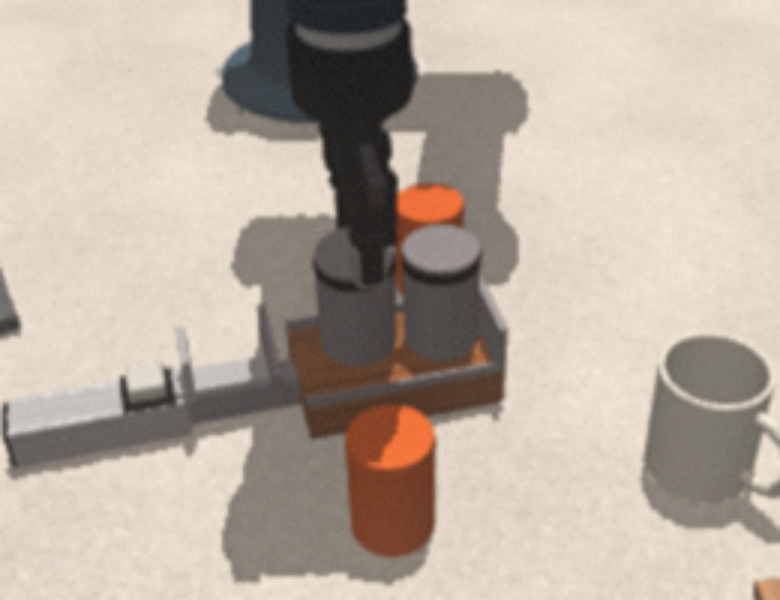

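Call:
move_arm([
  [[-0.6,-0.2,0.3],0,0.4],
  [[0,0,0.3],0,0.4],
  [[0,0,0.2],0,0.4],
])

```text
clock: 9.0
tcp_pos: [0.5103, 0.0191, 0.1033]
eef_rot: [[-0.16, 0.987, 0.032], [0.987, 0.16, 0.001], [-0.004, 0.032, -0.999]]
wrist_force: [-0.6, -0.1, -3.3]
width: 0.637
```

Call:
move_arm([
  [[0,-0.5,0.25],0,0.4],
  [[0,0,0.25],0,0.4],
])

```text
clock: 9.25
tcp_pos: [0.5053, 0.0182, 0.0981]
eef_rot: [[-0.16, 0.987, 0.032], [0.987, 0.16, 0.001], [-0.004, 0.032, -0.999]]
wrist_force: [0.2, 0.6, -3.2]
width: 0.637
```

Call:
move_arm([
  [[0,0,0.15],0,0.4],
])

```text
clock: 9.38
tcp_pos: [0.5053, 0.0181, 0.0965]
eef_rot: [[-0.16, 0.987, 0.032], [0.987, 0.16, 0.001], [-0.004, 0.032, -0.999]]
wrist_force: [-2.6, 0.1, 5.9]
width: 0.629
```

Call:
move_arm([
  [[0,0,0],0,0.75],
  [[0,0,0],0,0.95],
  [[0,0,0],0,0.95],
  [[0,0,0],0,0.95],
])

```text
clock: 9.88
tcp_pos: [0.5072, 0.018, 0.098]
eef_rot: [[-0.16, 0.986, 0.036], [0.987, 0.16, 0.001], [-0.005, 0.036, -0.999]]
wrist_force: [0.5, -0.2, 0.3]
width: 0.949
```

Run:
```python
from rig import *
from h import *
f=grab_frame("wrist");s=read_state();print(s["tcp_pos"],s["eef_rot"],s["width"],s["wrist_force"])
cv2.imwrite("pics/w8.png",cv2.convertScaleAbs(f["pixels"][:,:,::-1],alpha=1.4))
f=grab_frame("scene")
cv2.imwrite("pics/s8.png",cv2.resize(cv2.convertScaleAbs(f["pixels"][100:300,100:360,::-1],alpha=1.4),None,fx=3,fy=3))
```

```text
[0.50723093 0.01800415 0.09805657] [[-1.59846859e-01  9.86478597e-01  3.61795318e-02]
 [ 9.87129155e-01  1.59923102e-01  7.95415461e-04]
 [-5.00128263e-03  3.58410154e-02 -9.99344990e-01]] 0.9464852363930877 [-0.15790879  0.22009109 -0.31829378]
```

View pics/w8.png

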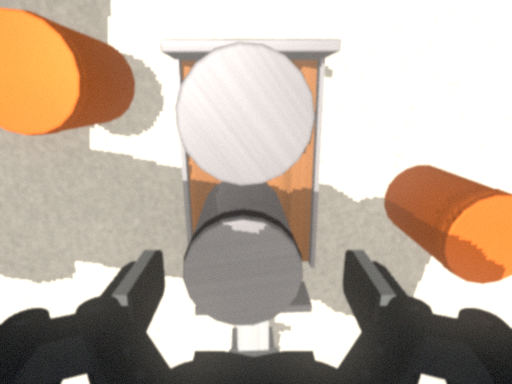

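View pics/s8.png

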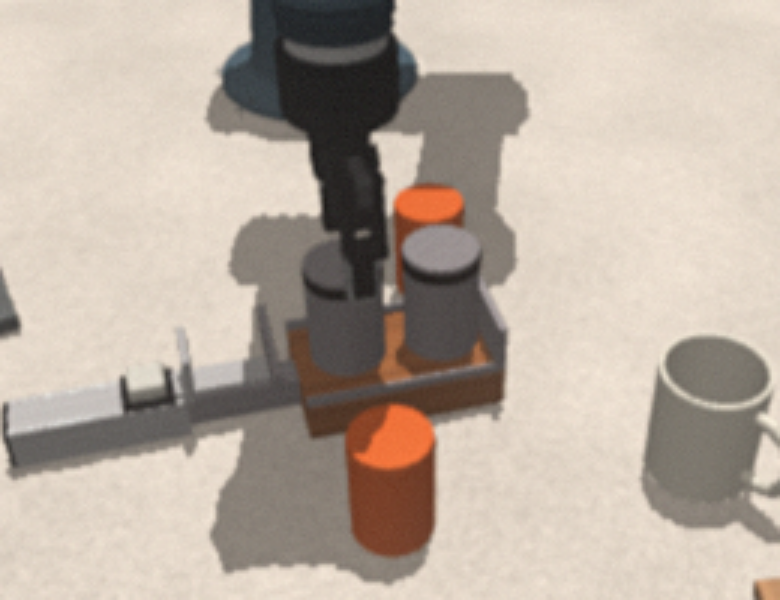

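Call:
move_arm([
  [[0,0,-3],0,0.95],
  [[0,0,-4],0,0.95],
  [[0,0,-4],0,0.95],
  [[-4.6,0.2,0],0,0],
  [[-4.6,0.2,0],0,0],
  [[-4.6,0.2,0],0,0],
  [[0,0,0],0,0],
  [[0,0,0],0,0],
])

```text
clock: 10.98
tcp_pos: [0.532, -0.1203, 0.2125]
eef_rot: [[-0.162, 0.986, 0.037], [0.987, 0.163, 0.001], [-0.005, 0.036, -0.999]]
wrist_force: [0.9, 0.6, 0.2]
width: 0.002
```

Run:
```python
from rig import *
from h import *
f=grab_frame("wrist");s=read_state();print(s["tcp_pos"],s["eef_rot"],s["width"],s["wrist_force"])
cv2.imwrite("pics/w9.png",cv2.convertScaleAbs(f["pixels"][:,:,::-1],alpha=1.4))
import pickle; pickle.dump(f,open("w9.pkl","wb"))
f=grab_frame("scene")
cv2.imwrite("pics/s9.png",cv2.resize(cv2.convertScaleAbs(f["pixels"][100:300,100:360,::-1],alpha=1.4),None,fx=3,fy=3))
```

```text
[ 0.53200894 -0.12016364  0.21250656] [[-1.63007783e-01  9.85939339e-01  3.67706824e-02]
 [ 9.86608331e-01  1.63107046e-01  3.04165177e-04]
 [-5.69766895e-03  3.63278428e-02 -9.99323683e-01]] -0.002986928955633712 [ 1.42706136 -0.16583155  0.37346144]
```

View pics/w9.png

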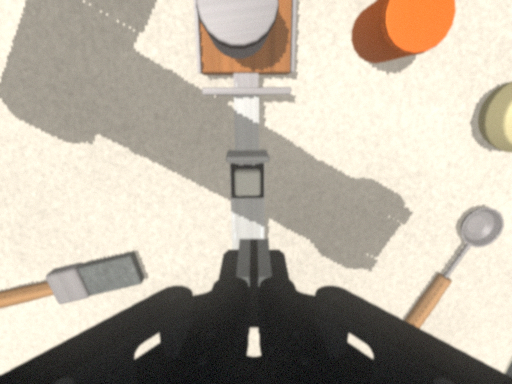

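View pics/s9.png

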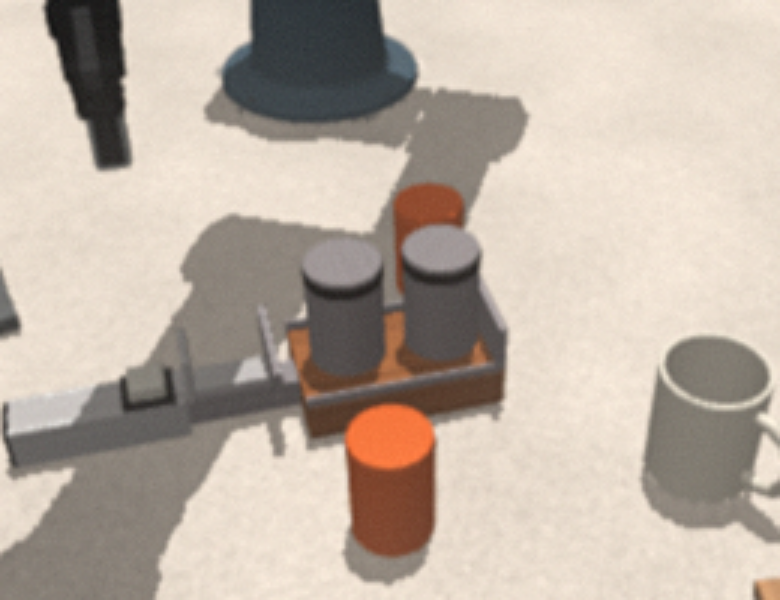

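Run:
```python
from h import *
import pickle
W=pickle.load(open("w9.pkl","rb"))
p=W["pixels"][130:215,205:295,::-1]
cv2.imwrite("pics/w9z.png",cv2.resize(cv2.convertScaleAbs(p,alpha=1.4),None,fx=7,fy=7,interpolation=cv2.INTER_CUBIC))
```

View pics/w9z.png

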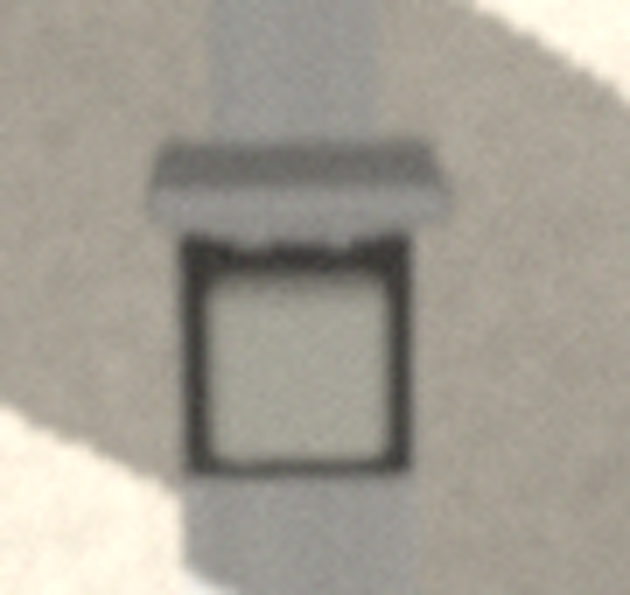

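Run:
```python
from h import *
import pickle
from rig import *
W=pickle.load(open("w9.pkl","rb"));s=read_state()
m=lambda u,v:((u+.5)/7-.5+205,(v+.5)/7-.5+130)
b=onz(W,m(297,369),.05);print("btn",b)
print("edges",onz(W,m(297,275),.05),onz(W,m(297,463),.05))
print("plate near top",onz(W,m(300,234),.072),"far",onz(W,m(300,188),.072))
T=b+.009*np.array([-.17,.985,0]);T[2]=.085
R=np.array(s["eef_rot"]);print(T,(R.T@(T-s["tcp_pos"]))*100,s["tcp_pos"])
```

```text
btn [ 0.53186706 -0.12718541  0.05      ]
edges [ 0.5297419  -0.11378458  0.05      ] [ 0.53404603 -0.14092547  0.05      ]
plate near top [ 0.52813192 -0.10372562  0.072     ] far [ 0.52719076 -0.09780562  0.072     ]
[ 0.53033706 -0.11832041  0.085     ] [ 0.24019048 -0.60274578 12.74183991] [ 0.53198308 -0.11975257  0.21256484]
```

Call:
move_arm([
  [[0.1,-0.5,4],0,0],
  [[0,0,4],0,0],
  [[0,0,3],0,0],
  [[0,0,1],0,0],
])

```text
clock: 11.58
tcp_pos: [0.5323, -0.115, 0.0915]
eef_rot: [[-0.171, 0.984, 0.041], [0.985, 0.171, 0.0], [-0.007, 0.04, -0.999]]
wrist_force: [-0.2, 0.2, 0.1]
width: 0.0
```

Run:
```python
from rig import *
from h import *
f=grab_frame("wrist");s=read_state();print(s["tcp_pos"],s["eef_rot"],s["wrist_force"])
cv2.imwrite("pics/w10.png",cv2.convertScaleAbs(f["pixels"][:,:,::-1],alpha=1.4))
f=grab_frame("scene")
cv2.imwrite("pics/s10.png",cv2.resize(cv2.convertScaleAbs(f["pixels"][130:280,90:290,::-1],alpha=1.4),None,fx=4,fy=4,interpolation=cv2.INTER_CUBIC))
```

```text
[ 0.53229977 -0.11507329  0.09112448] [[-1.70557906e-01  9.84514554e-01  4.05104239e-02]
 [ 9.85325276e-01  1.70686916e-01  2.78024902e-04]
 [-6.64087976e-03  3.99633639e-02 -9.99179077e-01]] [-0.13947147 -0.62900292 -0.68554067]
```

View pics/w10.png

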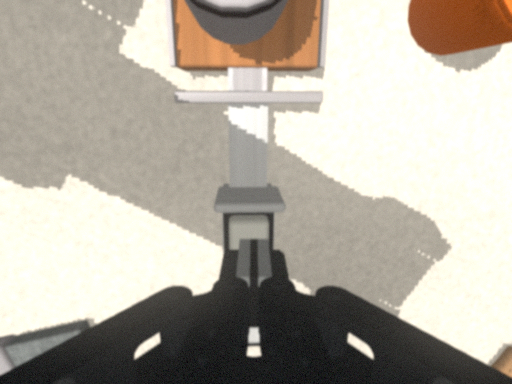

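View pics/s10.png

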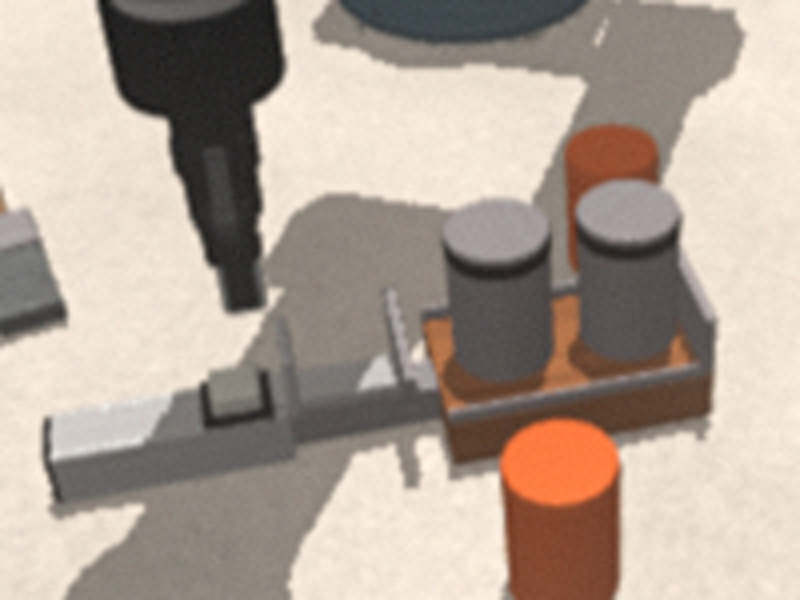

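Call:
move_arm([
  [[-0.4,-0.2,0.7],0,0],
  [[0,0,0.7],0,0],
])

```text
clock: 11.92
tcp_pos: [0.5347, -0.1206, 0.0808]
eef_rot: [[-0.171, 0.984, 0.047], [0.985, 0.171, -0.002], [-0.01, 0.046, -0.999]]
wrist_force: [0.7, 0.5, -0.4]
width: -0.0
```

Call:
move_arm([
  [[0,-0.4,0.4],0,0],
  [[0,-0.1,0.4],0,0],
])

```text
clock: 12.18
tcp_pos: [0.5306, -0.122, 0.0728]
eef_rot: [[-0.171, 0.984, 0.049], [0.985, 0.171, -0.003], [-0.011, 0.047, -0.999]]
wrist_force: [-0.5, -0.5, 0.2]
width: -0.003
```

Call:
move_arm([
  [[0.1,0,0.2],0,0],
  [[0,0,0.2],0,0],
])

```text
clock: 12.42
tcp_pos: [0.5305, -0.121, 0.0686]
eef_rot: [[-0.17, 0.984, 0.049], [0.985, 0.171, -0.003], [-0.011, 0.047, -0.999]]
wrist_force: [-0.3, 0.4, 0.2]
width: -0.001
```

Call:
move_arm([
  [[0,0,0.2],0,0],
])

```text
clock: 12.55
tcp_pos: [0.5307, -0.121, 0.0665]
eef_rot: [[-0.17, 0.984, 0.049], [0.985, 0.171, -0.003], [-0.011, 0.048, -0.999]]
wrist_force: [-0.2, 0.0, -0.6]
width: -0.002
```

Call:
move_arm([
  [[0,0,0.2],0,0],
])

```text
clock: 12.68
tcp_pos: [0.5309, -0.121, 0.0645]
eef_rot: [[-0.17, 0.984, 0.049], [0.985, 0.171, -0.003], [-0.011, 0.048, -0.999]]
wrist_force: [-0.1, 0.1, -0.3]
width: 0.001
```

Run:
```python
from rig import *
from h import *
f=grab_frame("wrist");s=read_state();print(s["tcp_pos"],s["wrist_force"])
cv2.imwrite("pics/w11.png",cv2.convertScaleAbs(f["pixels"][:,:,::-1],alpha=1.4))
f=grab_frame("scene")
cv2.imwrite("pics/s11.png",cv2.resize(cv2.convertScaleAbs(f["pixels"][180:280,90:220,::-1],alpha=1.4),None,fx=6,fy=6,interpolation=cv2.INTER_CUBIC))
```

```text
[ 0.53069944 -0.1209755   0.06416348] [ 0.3785896   0.37110964 -0.20884424]
```

View pics/w11.png

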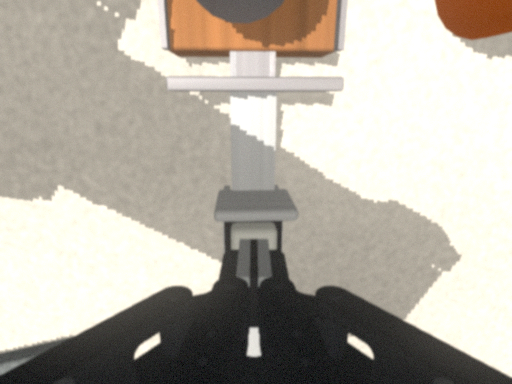

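View pics/s11.png

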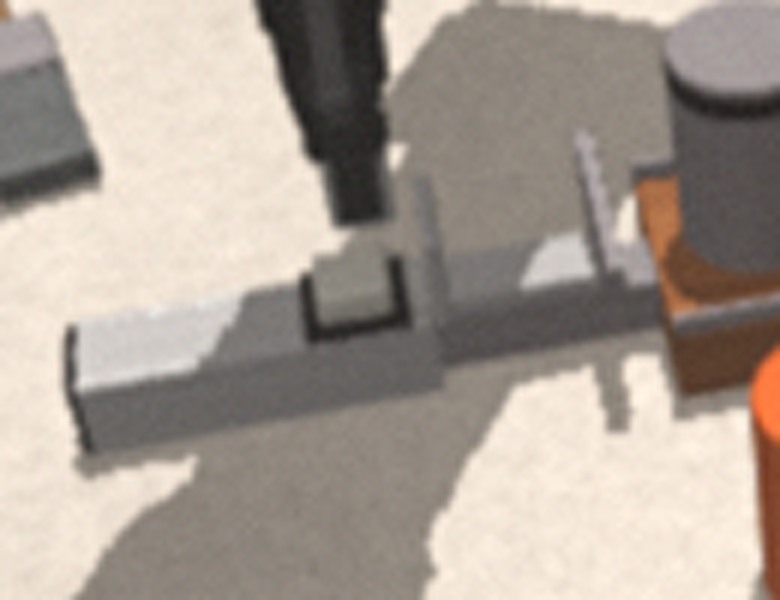

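Call:
move_arm([
  [[0,0,0.2],0,0],
])

```text
clock: 12.9
tcp_pos: [0.531, -0.121, 0.0623]
eef_rot: [[-0.17, 0.984, 0.049], [0.985, 0.171, -0.003], [-0.011, 0.048, -0.999]]
wrist_force: [0.0, -0.1, 0.0]
width: 0.002
```

Call:
move_arm([
  [[0,0,0.2],0,0],
])

```text
clock: 13.02
tcp_pos: [0.5311, -0.121, 0.0602]
eef_rot: [[-0.17, 0.984, 0.049], [0.985, 0.171, -0.003], [-0.011, 0.048, -0.999]]
wrist_force: [-0.1, 0.3, 0.4]
width: -0.001
```

Run:
```python
from rig import *
from h import *
S=grab_frame("scene");D=grab_frame("side");W=grab_frame("wrist");s=read_state();print(s["tcp_pos"],s["wrist_force"])
cv2.imwrite("pics/s12.png",cv2.resize(cv2.convertScaleAbs(S["pixels"][180:280,90:220,::-1],alpha=1.4),None,fx=6,fy=6,interpolation=cv2.INTER_CUBIC))
cv2.imwrite("pics/d12.png",cv2.resize(cv2.convertScaleAbs(D["pixels"][110:230,230:360,::-1],alpha=1.4),None,fx=5,fy=5,interpolation=cv2.INTER_CUBIC))
R=np.array(s["eef_rot"])
for L in (0.006,.019):
  tip=s["tcp_pos"]+R@[0,0,L]
  for n,f,o,k in (("S",S,(90,180),6),("D",D,(230,110),5),("W",W,(0,0),1)): print(L,n,(proj(f,tip)-o)*k)
```

```text
[ 0.53094858 -0.1210091   0.06021423] [ 1.36556844 -0.56100321  0.61525697]
0.006 S [364.26313117 251.75808892]
0.006 D [340.74773783 237.49595237]
0.006 W [255.24406727 245.32343537]
0.019 S [369.7526023  280.49579355]
0.019 D [337.82150536 255.43693278]
0.019 W [255.10338941 235.31045443]
```

View pics/s12.png

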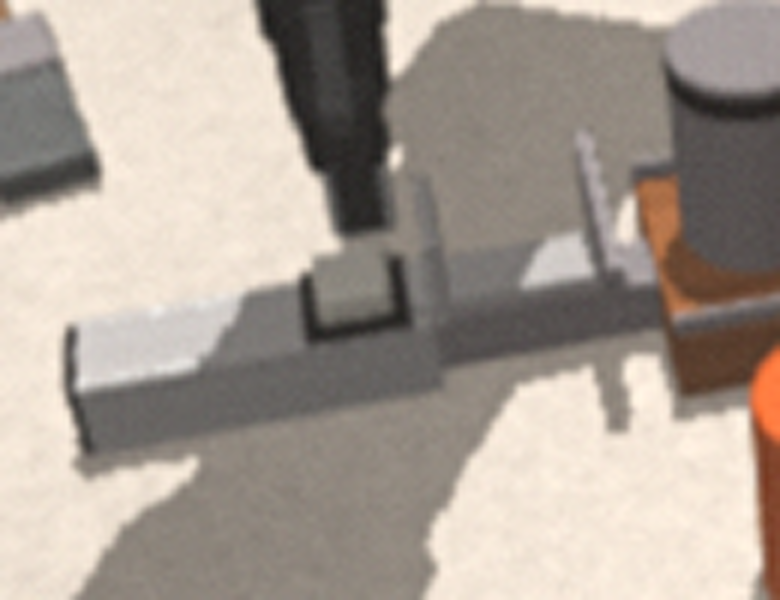

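View pics/d12.png

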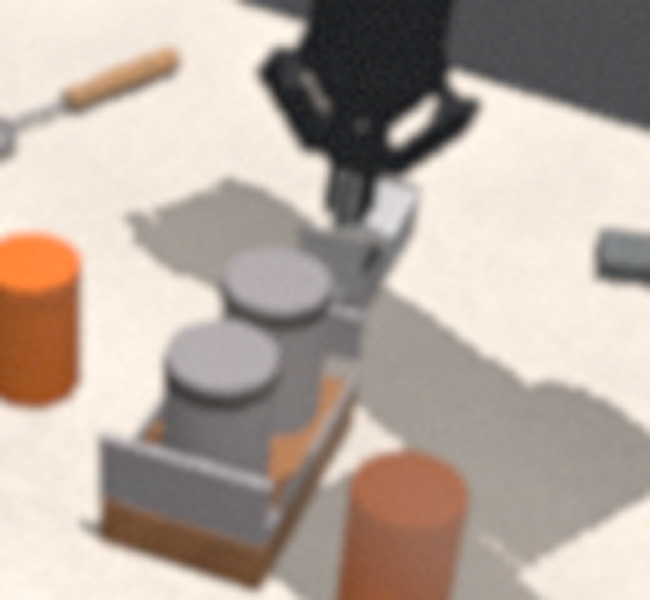

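Call:
move_arm([
  [[0,0,0.2],0,0],
  [[0,0,0.2],0,0],
])

```text
clock: 13.42
tcp_pos: [0.5314, -0.1211, 0.0562]
eef_rot: [[-0.17, 0.984, 0.049], [0.985, 0.171, -0.003], [-0.011, 0.048, -0.999]]
wrist_force: [0.6, 0.5, -0.2]
width: -0.001
```

Call:
move_arm([
  [[0,0,0.2],0,0],
])

```text
clock: 13.55
tcp_pos: [0.5315, -0.1211, 0.0541]
eef_rot: [[-0.17, 0.984, 0.049], [0.985, 0.171, -0.003], [-0.011, 0.048, -0.999]]
wrist_force: [-0.2, 0.1, 0.7]
width: 0.005
```

Run:
```python
from rig import *
from h import *
S=grab_frame("scene");W=grab_frame("wrist");s=read_state();print(s["tcp_pos"],s["wrist_force"])
cv2.imwrite("pics/s13.png",cv2.resize(cv2.convertScaleAbs(S["pixels"][180:280,90:220,::-1],alpha=1.4),None,fx=6,fy=6,interpolation=cv2.INTER_CUBIC))
cv2.imwrite("pics/w13.png",cv2.resize(cv2.convertScaleAbs(W["pixels"][150:300,160:350,::-1],alpha=1.4),None,fx=4,fy=4,interpolation=cv2.INTER_CUBIC))
```

```text
[ 0.53123278 -0.12099906  0.05390213] [-0.39977504 -0.21623513  0.49851986]
```

View pics/s13.png

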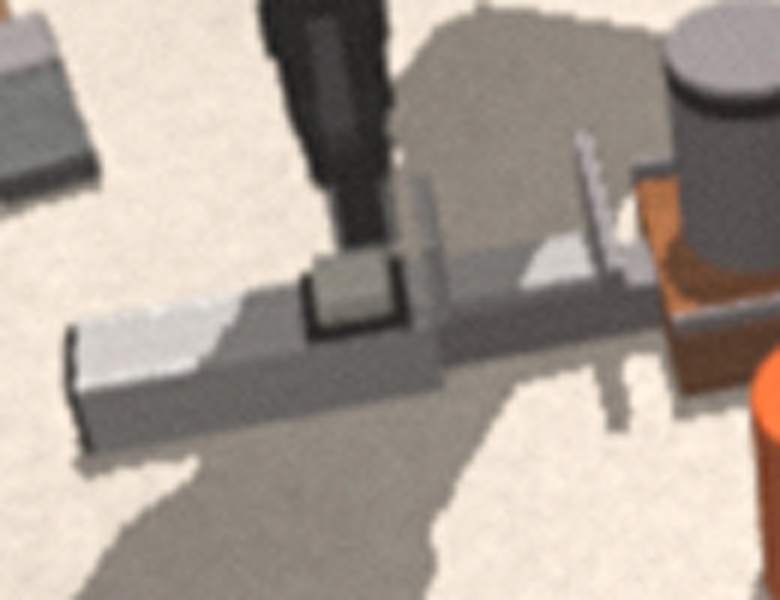

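View pics/w13.png

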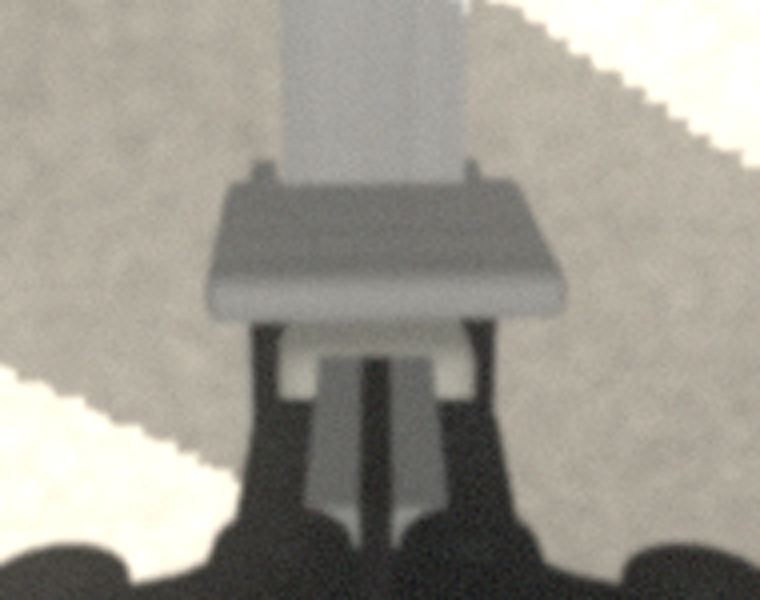

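Call:
move_arm([
  [[0,0,0.2],0,0],
  [[0,0,0.2],0,0],
])

```text
clock: 13.9
tcp_pos: [0.5316, -0.1211, 0.0498]
eef_rot: [[-0.17, 0.984, 0.049], [0.985, 0.171, -0.003], [-0.011, 0.048, -0.999]]
wrist_force: [0.1, 0.3, -0.5]
width: -0.003
```

Call:
move_arm([
  [[0,0,0.2],0,0],
])

```text
clock: 14.02
tcp_pos: [0.5317, -0.1211, 0.0477]
eef_rot: [[-0.17, 0.984, 0.049], [0.985, 0.171, -0.003], [-0.011, 0.048, -0.999]]
wrist_force: [0.3, 0.1, 0.1]
width: -0.002
```

Call:
move_arm([
  [[0,0,0.2],0,0],
])

```text
clock: 14.15
tcp_pos: [0.5318, -0.1211, 0.0455]
eef_rot: [[-0.17, 0.984, 0.049], [0.985, 0.171, -0.003], [-0.011, 0.048, -0.999]]
wrist_force: [0.2, -0.3, 0.3]
width: 0.002
```

Run:
```python
from rig import *
from h import *
S=grab_frame("scene");W=grab_frame("wrist");s=read_state();print(s["tcp_pos"],s["wrist_force"])
cv2.imwrite("pics/s14.png",cv2.resize(cv2.convertScaleAbs(S["pixels"][180:280,90:220,::-1],alpha=1.4),None,fx=6,fy=6,interpolation=cv2.INTER_CUBIC))
cv2.imwrite("pics/w14.png",cv2.resize(cv2.convertScaleAbs(W["pixels"][150:300,160:350,::-1],alpha=1.4),None,fx=4,fy=4,interpolation=cv2.INTER_CUBIC))
```

```text
[ 0.53155084 -0.12100036  0.04534461] [-0.04701789  0.25828429  0.38674962]
```

View pics/s14.png

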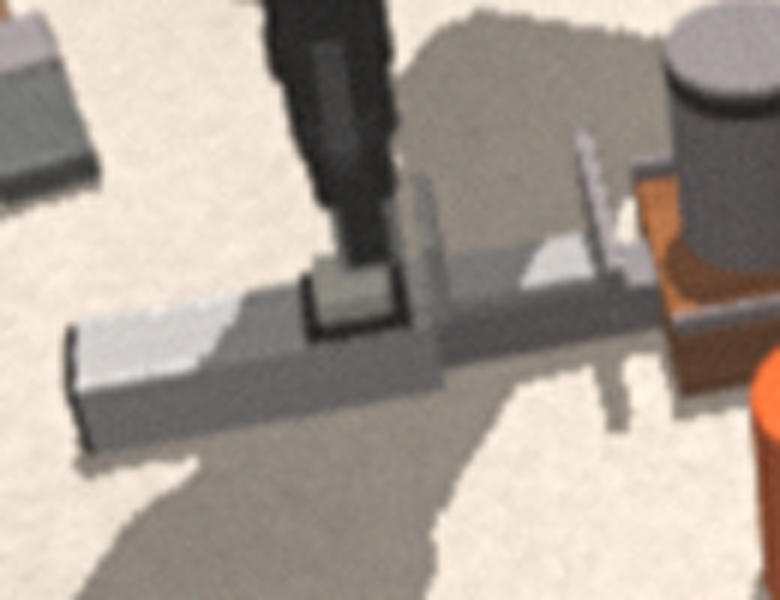

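View pics/w14.png

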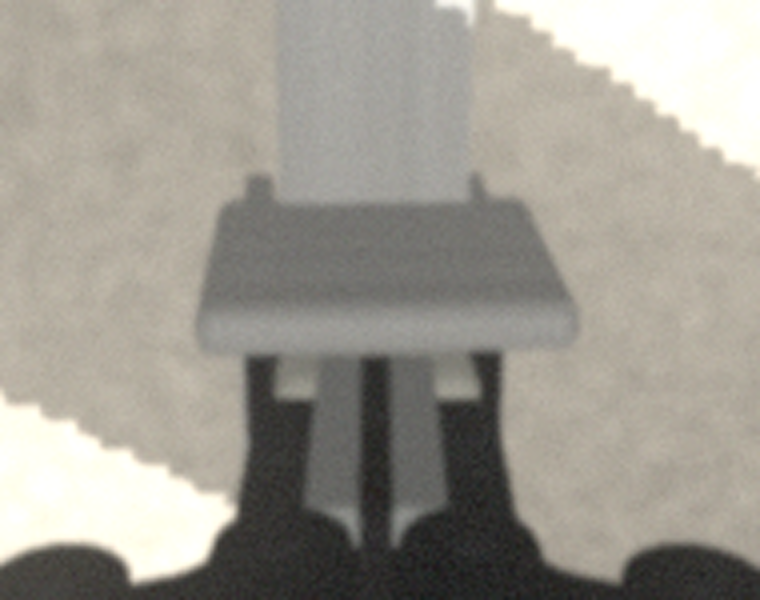

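Call:
move_arm([
  [[0,0,0.2],0,0],
])

```text
clock: 14.38
tcp_pos: [0.5318, -0.1211, 0.0434]
eef_rot: [[-0.17, 0.984, 0.049], [0.985, 0.171, -0.003], [-0.011, 0.048, -0.999]]
wrist_force: [-1.3, -0.6, -0.4]
width: -0.0
```

Call:
move_arm([
  [[0,0,0.2],0,0],
])

```text
clock: 14.5
tcp_pos: [0.532, -0.1211, 0.0415]
eef_rot: [[-0.17, 0.984, 0.049], [0.985, 0.171, -0.003], [-0.011, 0.048, -0.999]]
wrist_force: [-2.2, 0.9, 4.1]
width: 0.001
```

Call:
move_arm([
  [[0,0,0.15],0,0],
])

```text
clock: 14.62
tcp_pos: [0.532, -0.1212, 0.0403]
eef_rot: [[-0.17, 0.984, 0.049], [0.985, 0.171, -0.003], [-0.011, 0.048, -0.999]]
wrist_force: [-2.4, 0.3, 6.6]
width: 0.002
```

Call:
move_arm([
  [[0,0,0.2],0,0],
])

```text
clock: 14.75
tcp_pos: [0.532, -0.1212, 0.0387]
eef_rot: [[-0.17, 0.984, 0.049], [0.985, 0.171, -0.003], [-0.012, 0.048, -0.999]]
wrist_force: [-2.7, 0.9, 7.5]
width: -0.0
```

Call:
move_arm([
  [[0,0,0.15],0,0],
])

```text
clock: 14.88
tcp_pos: [0.5321, -0.1212, 0.0377]
eef_rot: [[-0.17, 0.984, 0.049], [0.985, 0.171, -0.003], [-0.012, 0.048, -0.999]]
wrist_force: [-2.8, 0.5, 7.8]
width: -0.003
```

Call:
move_arm([
  [[0,0,0.2],0,0],
])

```text
clock: 15.0
tcp_pos: [0.5321, -0.1213, 0.0365]
eef_rot: [[-0.17, 0.984, 0.049], [0.985, 0.171, -0.004], [-0.012, 0.048, -0.999]]
wrist_force: [-3.4, 0.8, 9.1]
width: -0.001
```

Call:
move_arm([
  [[0.2,0,0.15],0,0],
])

```text
clock: 15.12
tcp_pos: [0.5321, -0.1209, 0.036]
eef_rot: [[-0.17, 0.984, 0.05], [0.985, 0.17, -0.008], [-0.016, 0.048, -0.999]]
wrist_force: [-4.4, -4.4, 10.0]
width: -0.002
```

Call:
move_arm([
  [[0.2,0,0.12],0,0],
])

```text
clock: 15.25
tcp_pos: [0.5321, -0.1208, 0.036]
eef_rot: [[-0.168, 0.984, 0.05], [0.985, 0.169, -0.012], [-0.02, 0.048, -0.999]]
wrist_force: [-4.6, -3.7, 10.6]
width: 0.001
```

Call:
move_arm([
  [[0.4,0,0.12],0,0],
])

```text
clock: 15.38
tcp_pos: [0.5318, -0.1191, 0.0361]
eef_rot: [[-0.167, 0.985, 0.051], [0.986, 0.168, -0.017], [-0.025, 0.047, -0.999]]
wrist_force: [-4.4, -4.3, 9.7]
width: 0.001
```

Call:
move_arm([
  [[0.4,0,0.12],0,0],
])

```text
clock: 15.5
tcp_pos: [0.5315, -0.1172, 0.0361]
eef_rot: [[-0.166, 0.985, 0.052], [0.986, 0.167, -0.022], [-0.03, 0.047, -0.998]]
wrist_force: [-4.9, -4.4, 10.1]
width: -0.0
```

Run:
```python
from rig import *
from h import *
S=grab_frame("scene");W=grab_frame("wrist");s=read_state();print(s["tcp_pos"],s["wrist_force"])
cv2.imwrite("pics/s15.png",cv2.resize(cv2.convertScaleAbs(S["pixels"][180:280,90:220,::-1],alpha=1.4),None,fx=6,fy=6,interpolation=cv2.INTER_CUBIC))
cv2.imwrite("pics/w15.png",cv2.resize(cv2.convertScaleAbs(W["pixels"][50:300,160:350,::-1],alpha=1.4),None,fx=2.4,fy=2.4,interpolation=cv2.INTER_CUBIC))
```

```text
[ 0.53147661 -0.11686861  0.0360571 ] [-4.1760397  -3.43143056  9.71061696]
```

View pics/s15.png

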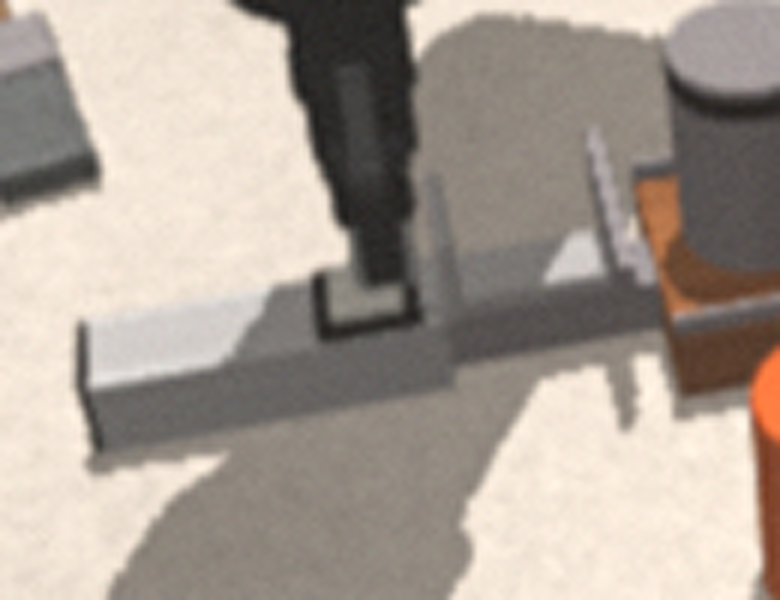

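View pics/w15.png

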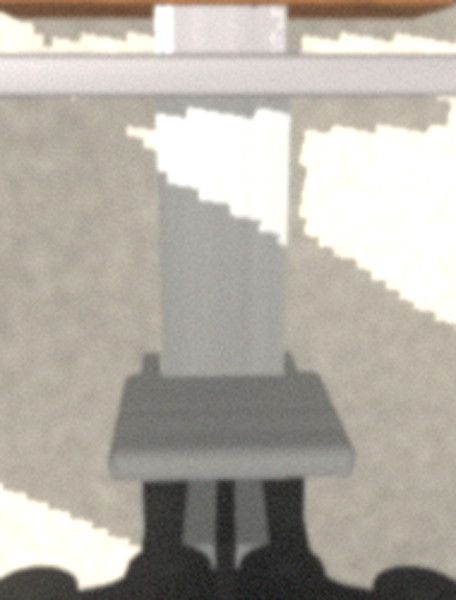

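Call:
move_arm([
  [[0.5,0,0.14],0,0],
  [[0.5,0,0.14],0,0],
])

```text
clock: 15.85
tcp_pos: [0.5306, -0.1115, 0.0357]
eef_rot: [[-0.163, 0.985, 0.053], [0.986, 0.165, -0.032], [-0.04, 0.047, -0.998]]
wrist_force: [-4.6, -4.4, 11.1]
width: 0.002
```

Call:
move_arm([
  [[0,0,-0.5],0,0],
  [[0,0,-0.5],0,0],
  [[0,0,0],0,0],
])

```text
clock: 16.23
tcp_pos: [0.5306, -0.1114, 0.0464]
eef_rot: [[-0.163, 0.985, 0.054], [0.986, 0.165, -0.032], [-0.041, 0.048, -0.998]]
wrist_force: [-0.3, -0.5, 0.8]
width: -0.003
```

Run:
```python
from rig import *
from h import *
S=grab_frame("scene");s=read_state();print(s["tcp_pos"],s["wrist_force"])
cv2.imwrite("pics/s16.png",cv2.resize(cv2.convertScaleAbs(S["pixels"][180:280,90:220,::-1],alpha=1.4),None,fx=6,fy=6,interpolation=cv2.INTER_CUBIC))
```

```text
[ 0.5303944  -0.11135716  0.04618576] [ 0.23436821  0.74221758 -0.12414499]
```

View pics/s16.png

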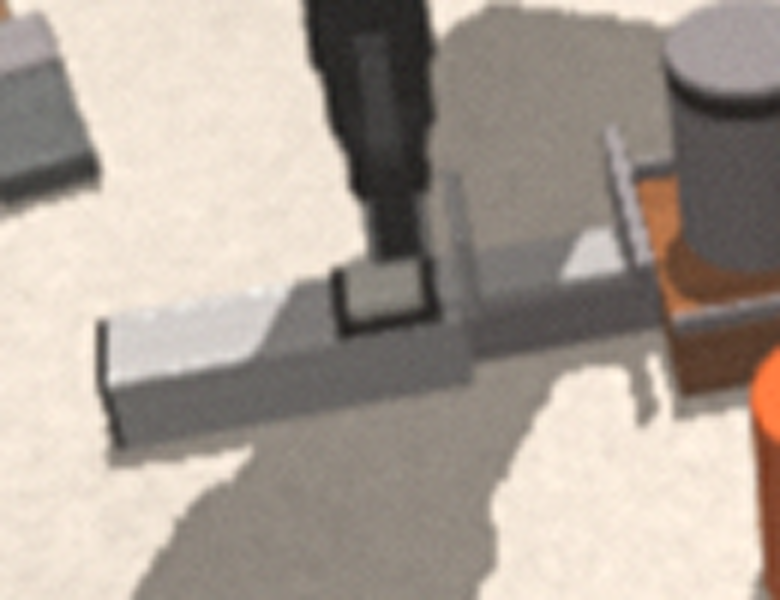

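Call:
move_arm([
  [[0.3,0,-0.2],0,0],
  [[0.3,0,0],0,0],
])

```text
clock: 16.52
tcp_pos: [0.5288, -0.105, 0.0474]
eef_rot: [[-0.163, 0.985, 0.053], [0.986, 0.165, -0.032], [-0.04, 0.047, -0.998]]
wrist_force: [0.7, -2.6, 0.2]
width: 0.004
```

Call:
move_arm([
  [[0.4,0,0],0,0],
])

```text
clock: 16.65
tcp_pos: [0.5286, -0.1032, 0.0475]
eef_rot: [[-0.162, 0.985, 0.053], [0.986, 0.164, -0.037], [-0.045, 0.046, -0.998]]
wrist_force: [-0.0, -7.5, 0.2]
width: -0.0
```

Call:
move_arm([
  [[0.4,0,0],0,0],
])

```text
clock: 16.77
tcp_pos: [0.5283, -0.1015, 0.0476]
eef_rot: [[-0.16, 0.986, 0.053], [0.986, 0.163, -0.043], [-0.051, 0.046, -0.998]]
wrist_force: [0.2, -7.4, 0.3]
width: -0.002
```

Call:
move_arm([
  [[0.4,0,0],0,0],
])

```text
clock: 16.9
tcp_pos: [0.5279, -0.0998, 0.0476]
eef_rot: [[-0.159, 0.986, 0.053], [0.986, 0.161, -0.048], [-0.056, 0.045, -0.997]]
wrist_force: [0.3, -7.8, -0.5]
width: 0.001
```

Call:
move_arm([
  [[0.4,0,0],0,0],
  [[0.4,0,0],0,0],
])

```text
clock: 17.15
tcp_pos: [0.5273, -0.0966, 0.0478]
eef_rot: [[-0.156, 0.986, 0.054], [0.986, 0.159, -0.06], [-0.067, 0.043, -0.997]]
wrist_force: [-0.4, -6.9, -0.1]
width: 0.001
```

Call:
move_arm([
  [[0.4,0,0],0,0],
])

```text
clock: 17.27
tcp_pos: [0.527, -0.095, 0.0478]
eef_rot: [[-0.154, 0.987, 0.054], [0.985, 0.157, -0.065], [-0.073, 0.043, -0.996]]
wrist_force: [-0.6, -7.8, 0.6]
width: 0.002
```

Run:
```python
from rig import *
from h import *
S=grab_frame("scene");s=read_state();print(s["tcp_pos"],s["wrist_force"])
cv2.imwrite("pics/s17.png",cv2.resize(cv2.convertScaleAbs(S["pixels"][180:280,90:220,::-1],alpha=1.4),None,fx=6,fy=6,interpolation=cv2.INTER_CUBIC))
```

```text
[ 0.52692929 -0.0946013   0.047816  ] [ 0.42602561 -5.99510179 -0.17899445]
```

View pics/s17.png

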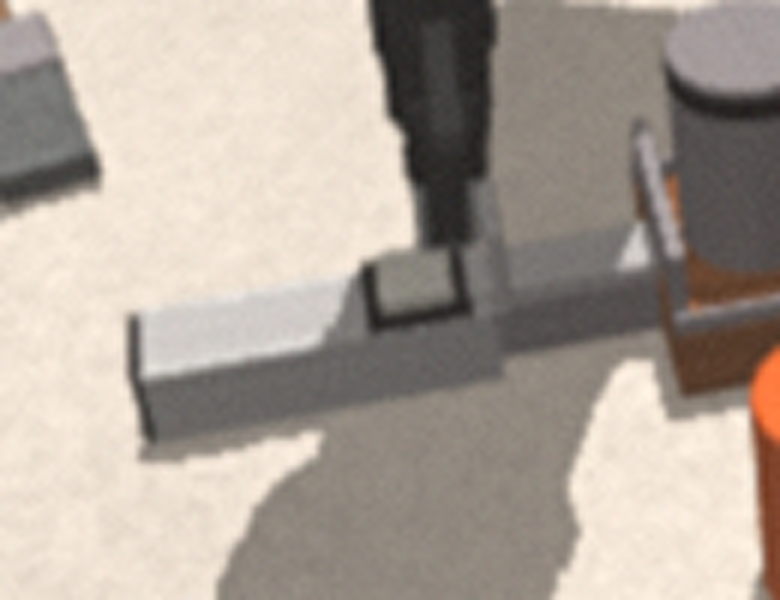

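Call:
move_arm([
  [[0.4,0,0],0,0],
])

```text
clock: 17.45
tcp_pos: [0.5267, -0.0931, 0.0479]
eef_rot: [[-0.153, 0.987, 0.054], [0.985, 0.156, -0.071], [-0.078, 0.042, -0.996]]
wrist_force: [-0.2, -6.1, 0.6]
width: 0.002
```

Call:
move_arm([
  [[0.4,0,0],0,0],
])

```text
clock: 17.58
tcp_pos: [0.5263, -0.0914, 0.0479]
eef_rot: [[-0.151, 0.987, 0.054], [0.985, 0.155, -0.076], [-0.084, 0.042, -0.996]]
wrist_force: [-0.9, -7.0, 0.5]
width: -0.002
```

Call:
move_arm([
  [[0.4,0,0],0,0],
])

```text
clock: 17.7
tcp_pos: [0.5261, -0.0902, 0.0481]
eef_rot: [[-0.149, 0.987, 0.054], [0.985, 0.153, -0.083], [-0.09, 0.041, -0.995]]
wrist_force: [1.6, -9.0, -0.1]
width: 0.001
```

Call:
move_arm([
  [[0.3,0,0],0,0],
])

```text
clock: 17.82
tcp_pos: [0.526, -0.0898, 0.0482]
eef_rot: [[-0.147, 0.988, 0.054], [0.984, 0.152, -0.089], [-0.096, 0.04, -0.995]]
wrist_force: [-0.4, -5.5, -0.7]
width: -0.003
```

Run:
```python
from rig import *
from h import *
S=grab_frame("scene");s=read_state();print(s["tcp_pos"],s["wrist_force"])
cv2.imwrite("pics/s18.png",cv2.resize(cv2.convertScaleAbs(S["pixels"][180:280,90:220,::-1],alpha=1.4),None,fx=6,fy=6,interpolation=cv2.INTER_CUBIC))
```

```text
[ 0.52586667 -0.08916859  0.0480972 ] [-0.31343426 -5.51880085  0.98437209]
```

View pics/s18.png

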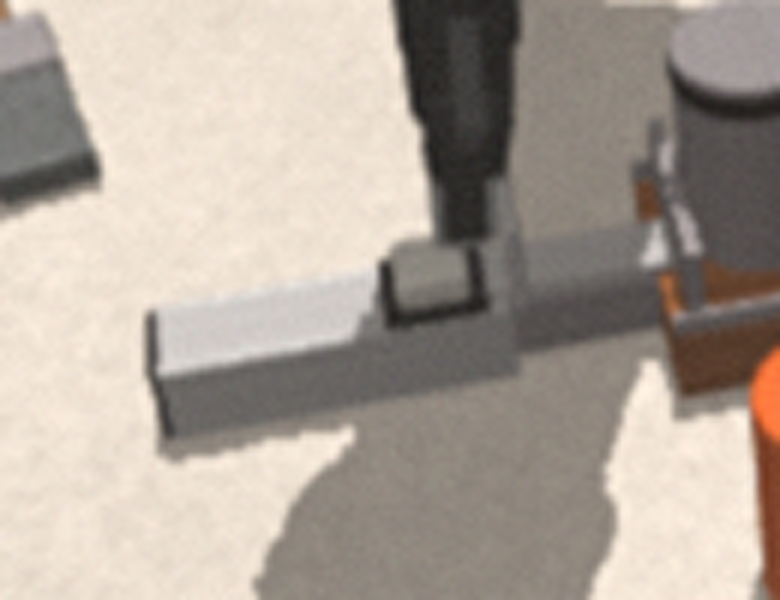

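Call:
move_arm([
  [[-0.6,0,-0.1],0,0],
  [[-0.4,0,-0.3],0,0],
  [[-0.3,0,-3],0,0],
  [[-0.3,0,-4],0,0],
  [[-3,0,-4],0,0],
  [[0,0,0],0,0],
])

```text
clock: 18.62
tcp_pos: [0.5255, -0.1244, 0.1686]
eef_rot: [[-0.149, 0.987, 0.052], [0.985, 0.153, -0.084], [-0.091, 0.039, -0.995]]
wrist_force: [-0.3, 0.1, -0.3]
width: 0.001
```

Run:
```python
from rig import *
from h import *
S=grab_frame("scene");D=grab_frame("side");W=grab_frame("wrist");s=read_state();print(s["tcp_pos"],s["wrist_force"])
cv2.imwrite("pics/s19.png",cv2.resize(cv2.convertScaleAbs(S["pixels"][155:285,95:295,::-1],alpha=1.4),None,fx=4,fy=4,interpolation=cv2.INTER_CUBIC))
cv2.imwrite("pics/d19.png",cv2.resize(cv2.convertScaleAbs(D["pixels"][110:260,200:350,::-1],alpha=1.4),None,fx=4,fy=4,interpolation=cv2.INTER_CUBIC))
cv2.imwrite("pics/w19.png",cv2.convertScaleAbs(W["pixels"][:,:,::-1],alpha=1.4))
import pickle;pickle.dump((S,D,W),open("f19.pkl","wb"))
```

```text
[ 0.52163195 -0.12182897  0.16369349] [-0.2881985  -0.48857905 -0.33589355]
```

View pics/s19.png

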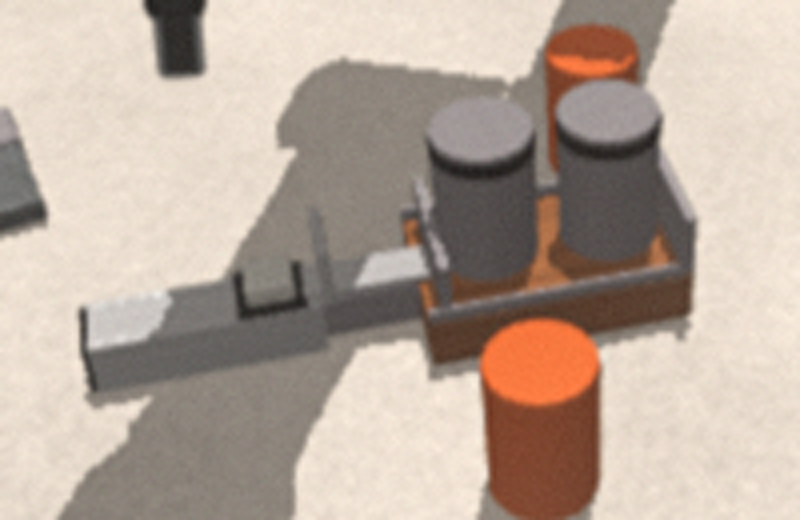

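View pics/d19.png

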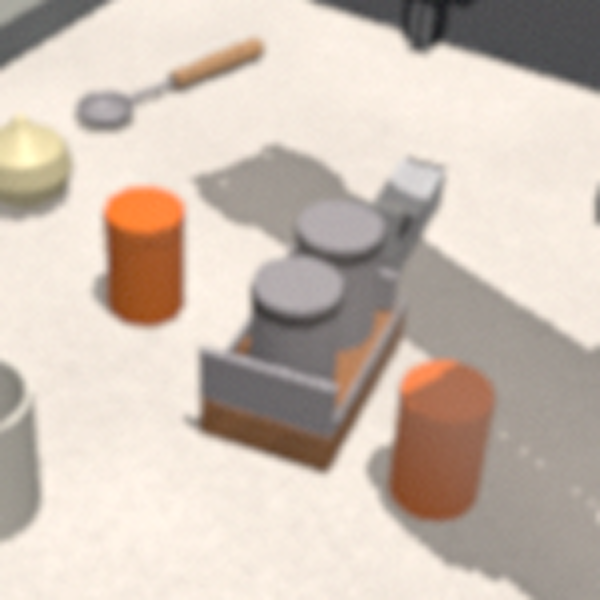

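View pics/w19.png

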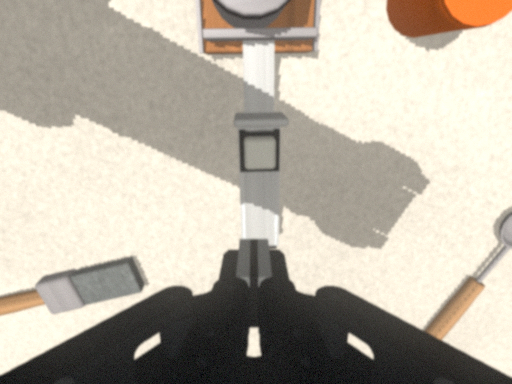

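Run:
```python
from h import *
import pickle
S,D,W=pickle.load(open("f19.pkl","rb"))
a=cv2.imread("pics/scene0.png")[210:250,125:165]
b=S["pixels"][210:250,140:180,::-1]
c=cv2.imread("pics/s16.png"); c=cv2.resize(c[120:360,270:510],(360,360))
# s16: 6x of [180:,90:] -> already brightened
z=lambda p:cv2.resize(cv2.convertScaleAbs(p,alpha=1.6),(360,360),interpolation=cv2.INTER_CUBIC)
d=cv2.resize(cv2.imread("pics/s18.png")[120:360,320:560],(360,360))
cv2.imwrite("pics/cmp.png",np.vstack([np.hstack([z(a),z(b)]),np.hstack([c,d])])[:, :][:720][::1] if False else cv2.resize(np.vstack([np.hstack([z(a),z(b)]),np.hstack([c,d])]),(600,600)))
```

```text
(no output)
```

View pics/cmp.png

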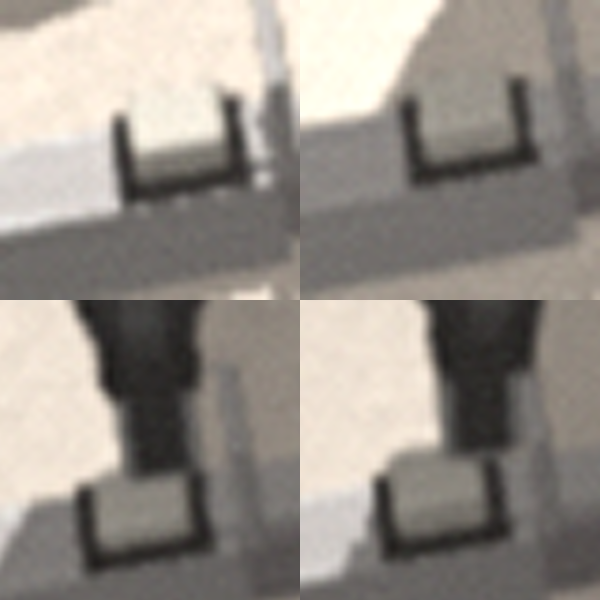

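Run:
```python
from h import *
import pickle
S,D,W=pickle.load(open("f19.pkl","rb"))
sc=lambda u,v:(u/4+95,v/4+155); sd=lambda u,v:(u/4+200,v/4+110)
t=.172;o=np.array([.514,-.0245])
def H(p): d=p[:2]-o;return (np.array([[np.cos(t),np.sin(t)],[-np.sin(t),np.cos(t)]])@d*1000).round(1)
print("can",H(onz(S,sc(480,132),.116)),H(onz(D,sd(341,227),.116)))
print("twin",H(onz(S,sc(608,113),.116)),H(onz(D,sd(298,287),.116)))
print("btn now",H(onz(W,(261,151),.05)),"sleeve end now",H(onz(S,sc(88,348),.034)),"before",H(onz(S,sc(30,360),.034)))
```

```text
can [ 2.4 41.4] [-8.1 45.2]
twin [  4.3 109.6] [ -6.4 114.4]
btn now [  1. -75.] sleeve end now [  20.1 -170.1] before [  20.9 -198.2]
```

```bash
python3 -c "
from rig import *
print(sign_off())"
```

```text
the job is handed in; nothing more can be done
None
```

The canister is standing in the vacant place, the sleeve is caught in the next hole with the button up, and the job is handed in. I signed off at about 19 s of the 61 s allowed; no verdict was reported.

**What I did:**
- I gripped the loose canister at 35 N, carried it over the twin and set it on the tray; the force at touch-down was about 9 N.
- I pressed the button with the shut fingertips at about 10 N and slid the sleeve about 12 mm. I then let the button go and pushed the thumb plate at 6–9 N until it stopped with the button sprung up.

**Last checks, in the holder's frame:**

| Check | Measured |
|---|---|
| Sleeve travel | about 28–30 mm from its start |
| Button | looks the same height as at the start (fully up) |
| Canister | about (-3, 43) mm, upright |
| Twin | about (-1, 112) mm, upright |
| Gripper | clear of everything, no contact force |

- **Sauce bottle and mug:** I kept clear of both and felt no stray contact, but did not measure them again.
- **Camera disagreement:** the two fixed cameras differ by about 10 mm in the x of the canister tops. Both values are inside the limit, and the positions above are their averages.
- **Fingertip height:** the shut fingertips met the button about 26 mm lower in TCP height than nose_length implied. I could not explain this, so I found the contact by force instead.
- **Tool tilt:** the tool tilted up to about 0.1 rad over the many small moves, with no visible effect.

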